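# Make up the printer service case

## Task

Make up the printer service case: swing its yellow divider flap up and over past upright, stand every ink cartridge that is on the bench upright on the floor of the lower tier, then shut the flap fully again. Lay the toner bottle on its side in the two black V saddles on top of the shut flap so that its body rests in both, and hang the squeegee handle-first down through the steel ring on the side of the case until its head rests on the ring (this one at any time). Leave the other things on the bench where they are.

Things in the scene. Friction and masses are not known exactly. Their poses are not given: they have to be found in the camera images.
- case: Fixed blue open-topped service case, outside 180 (x) x 220 (y) x 60 (z) mm, walls and floor 5 mm thick, so the lower tier is 170 x 210 mm inside with its floor at z = 5 mm and no partitions. Origin: centre of its underside; x points to the hinge side (away from the robot, give or take its yaw), y to the side with the ring, z up. It does not move.
- flap (a joint): Angle of the yellow divider flap, rad: 0 shut on the rim, growing as its front edge is lifted, end stop at 1.75 (past upright, leaning away from the robot). Its stiff friction hinge (about 2 N at the handle, plus the weight) holds it wherever it is left; it may start slightly ajar. The flap is 180 x 220 x 6 mm, 300 g, and covers the whole case.
- flap_hinge (a point): A point fixed on the flap, at the middle of its hinge line, along the case's far (+x) rim; in the case's frame 90, 0, 60.5 mm. The hinge axis is the case's y.
- flap_handle (a point): Middle of the flap's black round handle bar, 10 mm thick and 90 mm long along y, which stands 38 mm out in front of the flap's front edge on two side arms (a free gap of 33 mm between bar and flap edge, 80 mm between arms). 218 mm from the hinge line and 3 mm above the flap's underside. Its axes are the flap's, parallel to the case's when shut.
- cradle (a point): Moves with the flap: the spot where the centre of the lying toner bottle's body belongs, axes as the flap's (parallel to the case's when shut), bottle axis along y (cap to either side). On the flap's top, 34.5 mm above its upper face, midway between two 8 mm thick black V saddles (90 degree V, 60 mm wide) at y = -32 and +32 mm, whose tips are 4 mm below this point; between the saddles it is free for fingers down to the flap's face.
- ring_top (a point): Centre of the upper face of the fixed steel ring held beside the case's +y wall: inside diameter 34, outside 52, 14 mm thick; in the case's frame at 0, 155, 135 mm. Nothing below it down to the bench. Its bracket, 30 mm wide, joins it to the case wall and ends 4 mm below its upper face.
- ink_cyan_mid (a point): Cyan ink cartridge, an upright block 30 (x) x 64 (y) x 40 (z) mm, 90 g, with white side labels and a brass chip on top; stands on the bench to begin with. May be absent (2 to 4 of the four cartridges are there). Point: its centre, 20 mm above its underside; z up, x across its 30 mm width.
- ink_magenta_mid (a point): Magenta ink cartridge, an upright block 30 (x) x 64 (y) x 40 (z) mm, 90 g, with white side labels and a brass chip on top; stands on the bench to begin with. May be absent (2 to 4 of the four cartridges are there). Point: its centre, 20 mm above its underside; z up, x across its 30 mm width.
- ink_yellow_mid (a point): Yellow ink cartridge, an upright block 30 (x) x 64 (y) x 40 (z) mm, 90 g, with white side labels and a brass chip on top; stands on the bench to begin with. May be absent (2 to 4 of the four cartridges are there). Point: its centre, 20 mm above its underside; z up, x across its 30 mm width.
- ink_black_mid (a point): Black ink cartridge, an upright block 30 (x) x 64 (y) x 40 (z) mm, 90 g, with white side labels and a brass chip on top; stands on the bench to begin with. May be absent (2 to 4 of the four cartridges are there). Point: its centre, 20 mm above its underside; z up, x across its 30 mm width.
- toner_mid (a point): White toner bottle with a dark band and red cap, about 220 g, upright on the bench to begin with. Body a cylinder of 46 mm diameter, 90 mm high; cap 22 mm diameter, 22 mm high on top (112 mm overall). Point: the centre of the body, 45 mm above its underside; z along its axis to the cap.
- squeegee_head (a point): Squeegee, parked head-up with its handle loosely in the hole of a wooden block (fixed, 64 x 64 mm, 60 mm high, hole 26 mm wide and 50 mm deep). Round orange handle 22 mm in diameter, 110 mm long, below a flat aluminium head 80 (x) x 16 (y) x 40 (z) mm with a 10 mm rubber lip on top; 140 g. Point: where to grip the head across its 16 mm, 28 mm above the head's underside and 138 mm above the handle's end; z up out of the head, x along the head.
- squeegee_neck (a point): The same squeegee: the point on its axis at the head's underside, where the 110 mm handle begins; same axes.
- tape_roll: Bystander: roll of brown tape lying flat, 90 mm across, 48 mm high. Origin under its centre.
- note_pad: Bystander: yellow note block, 76 x 76 x 22 mm. Origin under its centre.
- mug: Bystander: white mug, 80 mm across, 90 mm high. Origin under its centre.
- stapler: Bystander: red and black stapler, 140 x 35 x 49 mm. Origin under its centre.
- small_carton: Bystander: small cardboard carton 70 x 100 x 60 mm. Origin under its centre.
- label_roll: Bystander: white roll of labels on end, 70 mm across, 50 mm high. Origin under its centre.
- cleaner: Bystander: green spray-cleaner bottle, 60 mm across, 150 mm high. Origin under its centre.
There are look-alikes about, which are no part of the job. Leave any orange look-alike of the part that bears ink_yellow_mid alone.

How it is judged:
By the outcome, as a careful person would: the job done as asked, in the order asked, and still so for the second after the job is handed in, with the robot touching nothing.
Of ink_cyan, ink_magenta, ink_yellow, ink_black only 2 to 4 are there at a start; the rules pass over those that are not, and their reading is None.
At some moment in a run one of ink_cyan, ink_magenta, ink_yellow, ink_black may be knocked a few centimetres aside while the robot is not near it.
It also fails if it takes over 210 s, if anything falls off the work surface, if the arm or the gripper's body presses on something with over 40 N, if the wrist force passes 120 N, or if a joint passes its speed limit or range.

## Robot

A 6-joint arm with a two-finger parallel gripper is mounted at the origin on the work surface. World frame = base frame: x ahead of the robot, y to its left, z up, the work surface at z = 0. Lengths are in m, angles in rad, forces in N, time in s.
With the tool pointing down it reaches from about 0.325 to 0.875 m from the base axis. Payload 4.4 kg.
Tool frame: the origin (TCP) lies at the very end of the fingers, on their centre line; the grasp point (between the pads) lies 19 mm behind it; z points along the fingers, y is the line along which they close (so a half turn about z gives the same grasp; the last joint's range is limited). The gripper opens to 85 mm and grips with 20 to 120 N. Pads are 22 mm wide; open, the fingers measure 114 mm over their backs; the gripper's body (76 mm by 85 mm) begins 54 mm behind the grasp point. The pads swing forward as they close: fully open they stand 13 mm farther back than shut.
Start: joints at [-1.339, 0.207, 1.542, -0, 1.393, -0.15], TCP at [0.215, -0.533, 0.231] pointing down, gripper open.
Joint ranges: [-2.73, 2.73], [-0.86, 2.22], [0.23, 2.46], [-1.11, 4.25], [0.08, 2.63], [-2.82, 2.82]. Speed limits (rad/s): [2.79, 2.79, 3.14, 3.14, 3.14, 3.14].

## Interface

Orientations are given as a unit quaternion [x, y, z, w].
In Python, from cell import status, viewer, ticket, regions_of gives the robot as it stands.
- The arm moves only by the shell command python3 -m inch 'ROWS' [OPENING]. ROWS is JSON, a list of rows, each an object with "translation": the shift along the tool's x, y, z in mm, a list of three; "twist": the turn about the tool's z in degrees. In form: [{"translation": [x, y, z], "twist": twist}, ...]. A call has 1 to 8 rows; each row is the pose to reach, as a shift and turn from the pose commanded when the call began, along the tool's axes at that moment; what a row does not reach only later rows make up. A row lasts 1/8 s, in which the tool goes at most 62.5 mm and 10.7 degrees, less where a joint would pass 70% of its speed; a pose out of reach is approached as far as the arm can. A call with a gripper value outside its range is refused whole. OPENING is the finger opening in mm, from 0 to 85.4, set as the call begins (- or left out, the last holds). The fingers move at their own pace and stop on an object; the grip force is fixed at half the most. Time passes only in rows, so rows that repeat a pose let the fingers close. It gives the time, the measured TCP pose, the force, the opening and the grip force at its end, in the units of the state.
- status.get_obs(): the state, without advancing time (a new reading comes with each control period).
- viewer.capture(name): name is "side" or "top" or "wrist"; returns a dict with "img" (384x512x3 uint8, blue, green, red), "vertical_fov" (degrees; the focal length in pixels is half the picture's height over the tangent of half this angle, whatever the lens; pixels are square), "cx", "cy" (the principal point, pixels), "R" (3x3) and "t" (3): a world point X has camera coordinates R X + t. Camera axes: x right, y down, z forward; pixel columns grow to the right and rows downward; lengths in m; the calibration is good to about 2 mm. A picture is of the moment at which its call begins. There is no depth.
- ticket.finish_job(): hands the job in; it is judged then, once.
Trained networks look in the newest picture that a camera, given by its name, has taken for a name from the list of things; names that differ only in an ending like _2 or _b are one class to them, and where a whole thing is asked for, a point or a joint stands for the part that bears it (a point fixed in the world has none). Each returns a list of dicts, best first, with "confidence" (0 to 1); they miss things now and then, are a little off and sometimes report something else, mostly with a low value. They report only what shows in the picture. A call takes as long as a camera call. They do not tell look-alikes from the thing itself.
- regions_of(label, camera): "pixels" (384x512 bool, what is visible of it) and "position" ([row, column] in pixels, amid what is visible of it).
The state is a dict: "t": time; "joint_pos": joint angles; "qd": joint speeds; "effort": joint torques, N m; "ee_pos": TCP position; "eef_rot": TCP orientation; "ft_force": force on the tool from outside, world axes, zero at the start; "torque": the same for the moment, N m; "opening": opening from 0.0 (shut) to 1.0 (fully open); "finger_force": force on a finger pad.
Only numpy, scipy, OpenCV 4.12 (cv2) and the standard library are available. Lean on these libraries where they do the work, as an engineer would, in place of code of your own. Each camera call takes 0.05 s, during which the arm holds its last target. There are 200 camera calls.

## Working session

There is one attempt and no reset: what is moved stays moved. The work goes in short steps, Python scripts to look and compute and a shell command to move; the robot and the scene stay as the last step left them, time stands still between calls to the robot, and variables do not carry over. Pictures are saved under pics/ and viewed, at most 14 in all, crops included, and the job is handed in when it is done.

```bash
ls; mkdir -p pics; cat > h.py <<'E'
import numpy as np, cv2
from cell import status, viewer, ticket, regions_of
from scipy.spatial.transform import Rotation as Ro
def ray(c,uv):
    f=c["img"].shape[0]/2/np.tan(np.radians(c["vertical_fov"])/2)
    R=np.array(c["R"]);t=np.array(c["t"])
    d=R.T@np.array([(uv[0]-c["cx"])/f,(uv[1]-c["cy"])/f,1.]); return -R.T@t,d
def atz(c,uv,z):
    o,d=ray(c,uv); return o+d*(z-o[2])/d[2]
def proj(c,X):
    f=c["img"].shape[0]/2/np.tan(np.radians(c["vertical_fov"])/2)
    p=np.array(c["R"])@np.array(X)+np.array(c["t"]); return np.array([p[0]/p[2]*f+c["cx"],p[1]/p[2]*f+c["cy"]])
def tool(dW):  # world shift (m) -> tool mm
    s=status.get_obs(); return Ro.from_quat(s["eef_rot"]).inv().apply(dW)*1000
E
python3 - <<'E'
from h import *
s=status.get_obs(); print({k:np.round(v,3) for k,v in s.items()})
for n in ["top","side"]:
    c=viewer.capture(n); cv2.imwrite(f"pics/{n}0.png",c["img"]); print(n,c["vertical_fov"],ray(c,(c["cx"],c["cy"])))
    for l in ["case","flap","flap_handle","ink_cyan_mid","ink_magenta_mid","ink_yellow_mid","ink_black_mid","toner_mid","squeegee_head","tape_roll","mug","cleaner","small_carton"]:
        for r in regions_of(l,n)[:3]:
            p=r["position"]; print(l,round(r["confidence"],2),np.round(p),r["pixels"].sum(),np.round(atz(c,(p[1],p[0]),.04),3))
E
```

```text
pics
{'t': np.float64(0.0), 'joint_pos': array([-1.339,  0.207,  1.543,  0.   ,  1.394, -0.151]), 'qd': array([ 0.   ,  0.   , -0.001,  0.   ,  0.002,  0.   ]), 'effort': array([ 1.0000e-03, -3.8303e+01, -2.9160e+01, -0.0000e+00,  1.0000e-02,
       -0.0000e+00]), 'ee_pos': array([ 0.215, -0.533,  0.23 ]), 'eef_rot': array([ 0.982,  0.19 , -0.   , -0.001]), 'ft_force': array([ 0.133,  0.096, -0.585]), 'torque': array([ 0.012,  0.019, -0.031]), 'finger_force': np.float64(0.0), 'opening': np.float64(1.001)}
top 55.46333713546652 (array([0.47901056, 0.02762077, 1.16695615]), array([ 0.06046533, -0.01549732, -0.99804999]))
case 0.97 [192. 185.] 5296 [0.544 0.217 0.04 ]
case 0.26 [118. 271.] 883 [ 0.779 -0.049  0.04 ]
case 0.19 [230. 275.] 217 [ 0.43 -0.06  0.04]
ink_cyan_mid 0.66 [191. 277.] 206 [ 0.55  -0.069  0.04 ]
ink_cyan_mid 0.25 [115. 271.] 907 [ 0.788 -0.05   0.04 ]
ink_magenta_mid 0.68 [164. 104.] 555 [0.631 0.465 0.04 ]
ink_yellow_mid 0.8 [230. 315.] 227 [ 0.429 -0.185  0.04 ]
ink_yellow_mid 0.59 [196. 316.] 220 [ 0.533 -0.19   0.04 ]
ink_black_mid 0.6 [229. 275.] 215 [ 0.433 -
[... 989 characters left out ...]
k_yellow_mid 0.66 [197. 326.] 289 [ 0.41  -0.165  0.04 ]
ink_yellow_mid 0.5 [185. 297.] 319 [ 0.516 -0.161  0.04 ]
ink_black_mid 0.71 [213. 298.] 336 [ 0.43 -0.05  0.04]
toner_mid 0.56 [172. 262.] 407 [ 0.651 -0.144  0.04 ]
squeegee_head 0.59 [131. 336.] 483 [ 0.604 -0.529  0.04 ]
squeegee_head 0.47 [280. 120.] 1134 [0.632 0.449 0.04 ]
squeegee_head 0.45 [171. 260.] 354 [ 0.659 -0.148  0.04 ]
tape_roll 0.59 [150. 280.] 547 [ 0.685 -0.289  0.04 ]
mug 0.71 [327. 248.] 1733 [0.284 0.35  0.04 ]
mug 0.26 [242. 213.] 5665 [0.544 0.199 0.04 ]
cleaner 0.64 [171. 218.] 907 [ 0.769 -0.06   0.04 ]
cleaner 0.61 [281. 121.] 1074 [0.626 0.448 0.04 ]
small_carton 0.59 [173. 217.] 880 [ 0.763 -0.048  0.04 ]
```

```bash
python3 - <<'E'
import cv2
a=cv2.imread("pics/top0.png")[90:310,80:430]; cv2.imwrite("pics/top0c.png",cv2.resize(a,None,fx=2.28,fy=2.28,interpolation=cv2.INTER_CUBIC))
a=cv2.imread("pics/side0.png")[90:370,80:430]; cv2.imwrite("pics/side0c.png",cv2.resize(a,None,fx=2.1,fy=2.1,interpolation=cv2.INTER_CUBIC))
E
```

```text
(no output)
```

View pics/top0c.png

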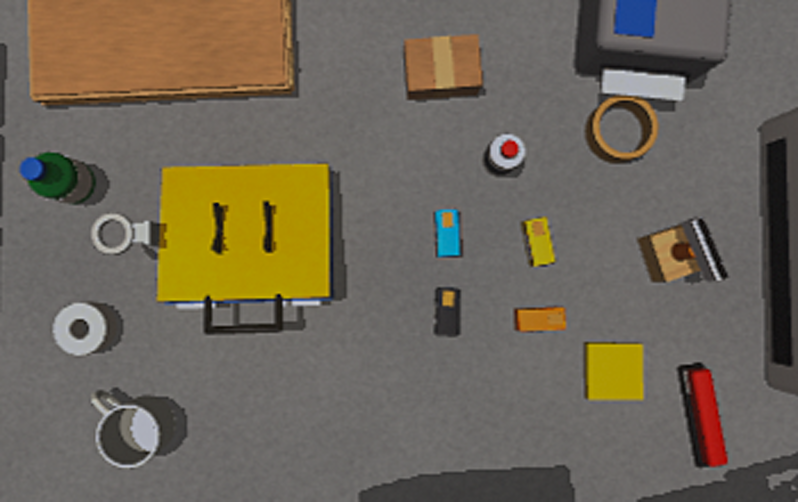

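View pics/side0c.png

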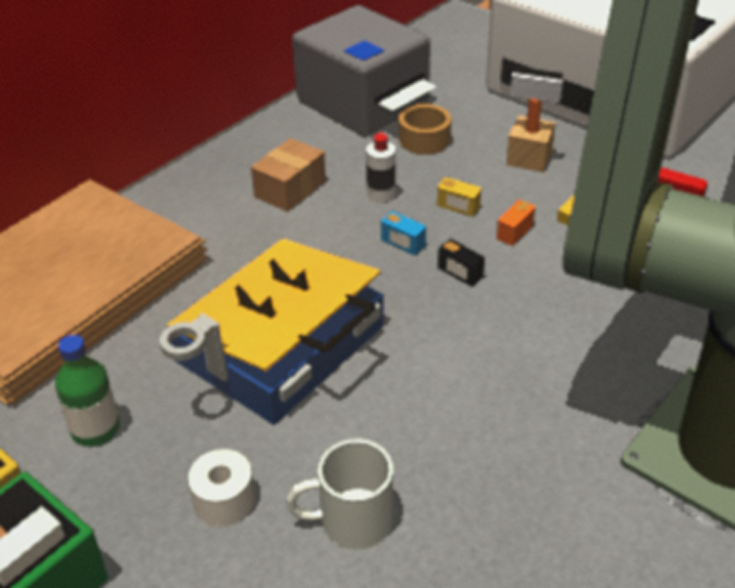

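Top crop: cyan (448,233), black (447,312) and yellow (540,241, clear yellow with brass chip, 30x64). The orange block at (540,319) is the look-alike. Magenta isn't there. The toner is at (507,152), the squeegee at (705,250) and the flap is slightly ajar with its handle at (243,328).

```bash
cat >> h.py <<'E'
def ymask(img,lo,hi): return cv2.inRange(cv2.cvtColor(img,cv2.COLOR_BGR2HSV),lo,hi)
def big(m):
    cs=cv2.findContours(m,cv2.RETR_EXTERNAL,cv2.CHAIN_APPROX_NONE)[0]; return max(cs,key=cv2.contourArea)
E
python3 - <<'E'
from h import *
c=viewer.capture("top"); m=ymask(c["img"],(20,150,80),(35,255,255)); k=big(m)
print(cv2.minAreaRect(k))
ap=cv2.approxPolyDP(k,6,True)[:,0]; 
for p in ap: print(p,np.round(atz(c,p,.0665),4))
print("ring",atz(c,(129.1,193.1),.135)); 
for q in [(163,166),(328,164),(330,298),(159,300)]: print("flapcorner",np.round(atz(c,(80+q[0]/2.28,90+q[1]/2.28),.0665),4))
print("handle",[np.round(atz(c,(80+243/2.28,90+329/2.28),z),4) for z in (.0635,.09)])
e=cv2.resize(c["img"][150:250,100:250],None,fx=5,fy=5,interpolation=cv2.INTER_CUBIC); cv2.imwrite("pics/case.png",e)
E
```

```text
((186.5, 191.5), (59.0, 75.0), 90.0)
[223 162] [0.6347 0.0979 0.0665]
[152 163] [0.6311 0.3121 0.0665]
[149 221] [0.4565 0.3181 0.0665]
[224 219] [0.4625 0.094  0.0665]
ring [0.53618898 0.35715377 0.135     ]
flapcorner [0.6317 0.3136 0.0665]
flapcorner [0.6349 0.0953 0.0665]
flapcorner [0.4574 0.0918 0.0665]
flapcorner [0.4547 0.3159 0.0665]
handle [array([0.4167, 0.206 , 0.0635]), array([0.4182, 0.2017, 0.09  ])]
```

View pics/case.png

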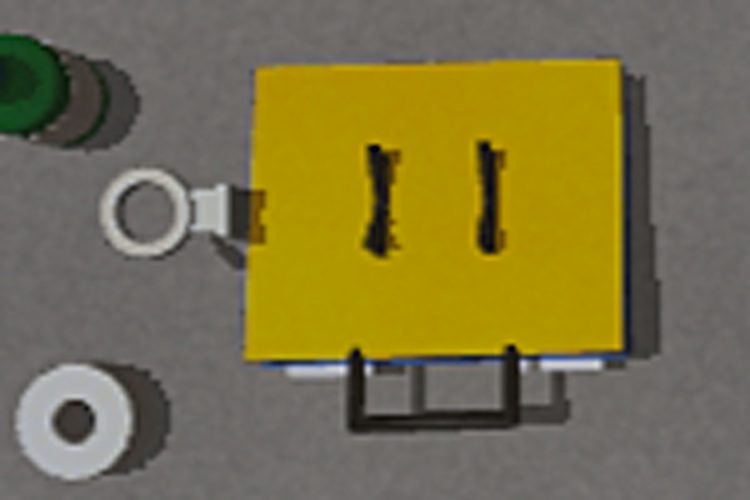

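```bash
cat >> h.py <<'E'
def plan(*pts):  # pts: (x,y,z,phi_deg) ; tool x axis at phi in world
    s=status.get_obs(); r=Ro.from_quat(s["eef_rot"]); x=r.apply([1,0,0]); ph=np.degrees(np.arctan2(x[1],x[0])); p=np.array(s["ee_pos"])
    print("t",round(s["t"],2),"tcp",np.round(p,4),"phi",round(ph,1),"tilt",np.round(r.apply([0,0,1]),3),"op",round(s["opening"]*85.4,1),"F",np.round(s["ft_force"],1),"ff",round(s["finger_force"],1))
    for q in pts: print(q,"->",np.round(r.inv().apply(np.array(q[:3])-p)*1000,1),"tw",round(ph-q[3],1))
def snap(n,f=None):
    c=viewer.capture(n)
    if f: cv2.imwrite(f"pics/{f}.png",c["img"])
    return c
E
python3 -c "
from h import *
plan((.45,-.2,.25,50),(.43,.1,.25,91),(.40,.203,.25,91))"
```

```text
t 1.45 tcp [ 0.2148 -0.5334  0.2313] phi 21.9 tilt [ 0. -0. -1.] op 85.7 F [ 0.9 -0.4 -0.3] ff 0.0
(0.45, -0.2, 0.25, 50) -> [ 342.7 -221.4  -18.7] tw -28.1
(0.43, 0.1, 0.25, 91) -> [ 436.2 -507.2  -18.7] tw -69.1
(0.4, 0.203, 0.25, 91) -> [ 446.9 -613.9  -18.7] tw -69.1
```

```bash
python3 -m inch '[{"translation":[50,-30,-5],"twist":-5},{"translation":[100,-62,-10],"twist":-10},{"translation":[150,-95,-15],"twist":-15},{"translation":[200,-130,-19],"twist":-20},{"translation":[250,-160,-19],"twist":-24},{"translation":[300,-190,-19],"twist":-28},{"translation":[343,-221,-19],"twist":-28},{"translation":[343,-221,-19],"twist":-28}]' 85
python3 -c "
from h import *
plan((.43,.1,.25,91),(.40,.203,.25,91))"
```

```text
t: 2.45
ee_pos: [0.4518, -0.1972, 0.2504]
eef_rot: [0.905, 0.425, 0.0, -0.0]
ft_force: [-1.1, 0.1, 0.5]
opening: 0.993
finger_force: 0.0
t 2.45 tcp [ 0.4518 -0.1972  0.2504] phi 50.3 tilt [ 0.001  0.001 -1.   ] op 84.8 F [-1.1  0.1  0.5] ff 0.0
(0.43, 0.1, 0.25, 91) -> [ 214.7 -206.7    0.6] tw -40.7
(0.4, 0.203, 0.25, 91) -> [ 274.7 -295.6    0.6] tw -40.7
```

```bash
python3 -m inch '[{"translation":[40,-40,0],"twist":-8},{"translation":[80,-80,0],"twist":-16},{"translation":[120,-120,0],"twist":-24},{"translation":[160,-160,0],"twist":-32},{"translation":[205,-205,0],"twist":-40},{"translation":[240,-250,0],"twist":-41},{"translation":[275,-296,0],"twist":-41},{"translation":[275,-296,0],"twist":-41}]'
python3 -c "
from h import *
plan()
c=snap('wrist','w1'); print(c['vertical_fov'],np.array(c['R']),-np.array(c['R']).T@c['t'])"
```

```text
t: 3.45
ee_pos: [0.3999, 0.2031, 0.2504]
eef_rot: [0.699, 0.715, 0.0, -0.0]
ft_force: [-0.2, -0.6, -0.3]
opening: 0.997
finger_force: 0.0
t 3.45 tcp [0.3999 0.2031 0.2504] phi 91.3 tilt [ 0.  0. -1.] op 85.1 F [-0.2 -0.6 -0.3] ff 0.0
61.36749950775987 [[ 0.99972902  0.02324939  0.00116454]
 [ 0.02200387 -0.9601307   0.27868418]
 [ 0.00759735 -0.27858304 -0.9603821 ]] [0.39735483 0.27480267 0.39288858]
```

View pics/w1.png

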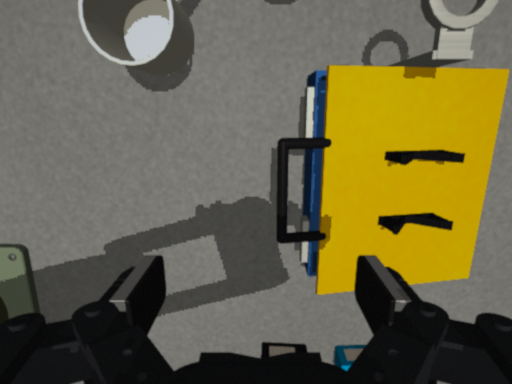

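```bash
cat >> h.py <<'E'
def tri(*cu):
    A=np.zeros((3,3));b=np.zeros(3)
    for c,uv in cu:
        o,d=ray(c,uv); d=d/np.linalg.norm(d); P=np.eye(3)-np.outer(d,d); A+=P;b+=P@o
    X=np.linalg.solve(A,b); return X,[np.round(proj(c,X)-uv,1) for c,uv in cu]
E
python3 - <<'E'
from h import *
w=snap('wrist');t=snap('top')
print("handle",tri((w,(283,191)),(t,(186.6,234.4))))
print("bar ends",[atz(w,p,.085) for p in((284,140),(282,241))])
# flap corners: far ones (508,69),(471,279) in wrist
print([np.round(atz(w,p,.0665),4) for p in((508,69),(470,279))])
print("wall front outer edge",[np.round(atz(w,p,.06),4) for p in((310,75),(309,274))])
print("ring",tri((w,(463,4)),(t,(129.2,192.6))))
E
```

```text
handle (array([0.41999871, 0.19976434, 0.10449627]), [array([-1.4,  0.4]), array([-0.1, -0.5])])
bar ends [array([0.42180198, 0.244599  , 0.085     ]), array([0.4239962 , 0.14232538, 0.085     ])]
[array([0.6307, 0.3129, 0.0665]), array([0.6397, 0.0924, 0.0665])]
wall front outer edge [array([0.4462, 0.3044, 0.06  ]), array([0.4586, 0.0915, 0.06  ])]
ring (array([0.53670153, 0.34905262, 0.14336485]), [array([ 3.2, -8.5]), array([1.9, 0.2])])
```

```bash
python3 -m inch '[{"translation":[-3,20,40],"twist":-0.7},{"translation":[-3,20,80],"twist":-0.7},{"translation":[-3,20,80],"twist":-0.7},{"translation":[-3,20,80],"twist":-0.7}]' 28
python3 -c "
from h import *
plan((.420,.200,.081,92))
c=snap('wrist');cv2.imwrite('pics/w2.png',c['img'][150:])"
```

```text
t: 4.1
ee_pos: [0.4222, 0.1971, 0.1716]
eef_rot: [0.698, 0.716, 0.001, 0.001]
ft_force: [1.0, 0.3, 0.9]
opening: 0.325
finger_force: 0.0
t 4.1 tcp [0.4222 0.1971 0.1716] phi 91.5 tilt [ 0.002  0.    -1.   ] op 27.8 F [1.  0.3 0.9] ff 0.0
(0.42, 0.2, 0.081, 92) -> [ 2.9 -2.3 90.6] tw -0.5
```

View pics/w2.png

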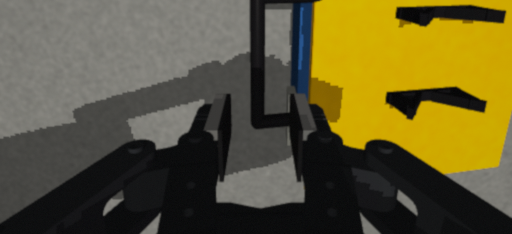

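```bash
python3 -m inch '[{"translation":[2,-1,30],"twist":-0.5},{"translation":[2,-1,60],"twist":-0.5},{"translation":[2,-1,90],"twist":-0.5},{"translation":[2,-1,90],"twist":-0.5}]'
python3 -m inch '[{"translation":[0,0,0],"twist":0},{"translation":[0,0,0],"twist":0},{"translation":[0,0,0],"twist":0},{"translation":[0,0,0],"twist":0}]' 0
python3 -c "
from h import *
plan()"
```

```text
t: 4.65
ee_pos: [0.4192, 0.1997, 0.08]
eef_rot: [0.694, 0.72, -0.001, -0.001]
ft_force: [-0.0, -0.9, 0.1]
opening: 0.326
finger_force: 0.0
t: 5.15
ee_pos: [0.4201, 0.2003, 0.0809]
eef_rot: [0.694, 0.72, 0.001, 0.0]
ft_force: [-2.2, 1.2, 2.1]
opening: 0.09
finger_force: 58.5
t 5.15 tcp [0.4201 0.2003 0.0809] phi 92.1 tilt [ 0.001  0.001 -1.   ] op 7.7 F [-2.2  1.2  2.1] ff 58.5
```

```bash
python3 -m inch '[{"translation":[0,6,-24.5],"twist":0},{"translation":[0,13.5,-45],"twist":0},{"translation":[0,23,-64.6],"twist":0},{"translation":[0,34.4,-83.2],"twist":0},{"translation":[0,47.6,-100.5],"twist":0},{"translation":[0,62.4,-116.5],"twist":0},{"translation":[0,78.8,-130.9],"twist":0},{"translation":[0,96.5,-143.5],"twist":0}]'
python3 -c "
from h import *
plan()"
```

```text
t: 6.15
ee_pos: [0.5142, 0.2027, 0.2243]
eef_rot: [0.694, 0.72, -0.003, -0.001]
ft_force: [-7.6, -2.1, 2.9]
opening: 0.09
finger_force: 58.4
t 6.15 tcp [0.5142 0.2027 0.2243] phi 92.1 tilt [-0.007 -0.003 -1.   ] op 7.7 F [-7.6 -2.1  2.9] ff 58.4
```

```bash
python3 -m inch '[{"translation":[0,19,-11],"twist":0},{"translation":[0,38.8,-19.8],"twist":0},{"translation":[0,59.5,-26.6],"twist":0},{"translation":[0,80.7,-31.4],"twist":0},{"translation":[0,102.4,-34],"twist":0},{"translation":[0,124.2,-34.5],"twist":0},{"translation":[0,145.9,-32.8],"twist":0},{"translation":[0,152,-31.5],"twist":0}]'
python3 -m inch '[{"translation":[0,0,0],"twist":0},{"translation":[0,0,0],"twist":0}]' 
python3 -c "
from h import *
plan()
snap('side','s1')"
```

```text
t: 7.15
ee_pos: [0.6705, 0.2071, 0.2578]
eef_rot: [0.695, 0.719, 0.0, 0.002]
ft_force: [-2.8, -4.7, 8.6]
opening: 0.092
finger_force: 62.0
t: 7.4
ee_pos: [0.6706, 0.2071, 0.2577]
eef_rot: [0.695, 0.719, 0.001, 0.003]
ft_force: [1.3, -4.8, 5.7]
opening: 0.089
finger_force: 61.8
t 7.4 tcp [0.6706 0.2071 0.2577] phi 92.0 tilt [ 0.006 -0.003 -1.   ] op 7.6 F [ 1.3 -4.8  5.7] ff 61.8
```

View pics/s1.png

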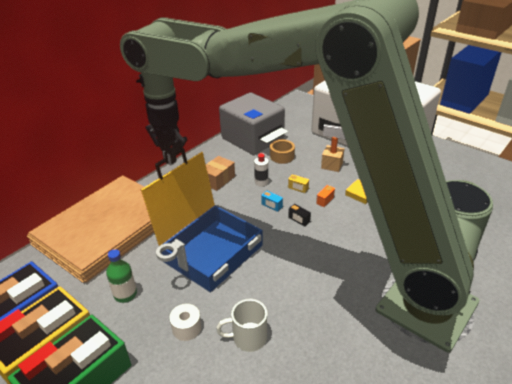

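The flap is open past upright. I'll release it and go to the cartridges.

```bash
python3 -m inch '[{"translation":[0,0,0],"twist":0},{"translation":[0,0,0],"twist":0},{"translation":[0,0,-25],"twist":0},{"translation":[0,0,-50],"twist":0},{"translation":[0,-40,-50],"twist":0},{"translation":[0,-80,-50],"twist":0},{"translation":[0,-80,-50],"twist":0}]' 30
python3 - <<'E'
from h import *
plan((.49,-.09,.26,88))
t=snap('top')
for l in ["ink_cyan_mid","ink_yellow_mid","ink_black_mid"]:
    for r in regions_of(l,"top"):
        if r["confidence"]>.4:
            p=r["position"]; print(l,round(r["confidence"],2),np.round(p),r["pixels"].sum(),np.round(atz(t,(p[1],p[0]),.035),3))
m=ymask(t["img"],(20,100,60),(35,255,255))
cs=[k for k in cv2.findContours(m,cv2.RETR_EXTERNAL,cv2.CHAIN_APPROX_NONE)[0] if cv2.contourArea(k)>50]
for k in cs: print(cv2.minAreaRect(k),cv2.contourArea(k))
E
```

```text
t: 8.32
ee_pos: [0.5853, 0.2068, 0.3043]
eef_rot: [0.693, 0.721, -0.001, -0.001]
ft_force: [-0.1, -0.3, 1.1]
opening: 0.353
finger_force: 0.0
t 8.32 tcp [0.5853 0.2068 0.3043] phi 92.2 tilt [-0.003 -0.    -1.   ] op 30.1 F [-0.1 -0.3  1.1] ff 0.0
(0.49, -0.09, 0.26, 88) -> [-292.8 -106.7   44.7] tw 4.2
ink_cyan_mid 0.8 [188. 279.] 201 [ 0.559 -0.075  0.035]
ink_yellow_mid 0.65 [228. 315.] 210 [ 0.434 -0.186  0.035]
ink_black_mid 0.69 [230. 274.] 206 [ 0.428 -0.059  0.035]
((349.0, 252.5), (25.0, 24.0), 90.0) 597.0
((316.0000305175781, 195.50001525878906), (20.858062744140625, 10.914103507995605), 75.96376037597656) 179.0
((37.33759307861328, 163.08201599121094), (75.3790054321289, 40.99410629272461), 0.971021831035614) 490.5
((196.5, 150.5), (21.0, 53.0), 90.0) 909.5
```

```bash
python3 -m inch '[{"translation":[-40,-15,5],"twist":-10},{"translation":[-80,-30,10],"twist":-20},{"translation":[-120,-45,20],"twist":-30},{"translation":[-160,-60,30],"twist":-40},{"translation":[-200,-75,40],"twist":-50},{"translation":[-240,-90,45],"twist":-60},{"translation":[-270,-107,45],"twist":-70},{"translation":[-293,-107,45],"twist":-80}]' 60
python3 -m inch '[{"translation":[0,0,0],"twist":-8},{"translation":[0,0,0],"twist":-8},{"translation":[0,0,0],"twist":-8}]'
cat >> h.py <<'E'
def blocks(c,f=None):
    out={}
    for l in ["cyan","yellow","black"]:
        for r in regions_of(f"ink_{l}_mid","wrist"):
            if r["confidence"]<.4: continue
            print(l,round(r["confidence"],2),np.round(r["position"]),r["pixels"].sum())
E
python3 - <<'E'
from h import *
plan(); c=snap('wrist','w3'); blocks(c)
E
```

```text
t: 9.52
ee_pos: [0.4924, -0.0924, 0.2604]
eef_rot: [0.067, 0.998, -0.0, 0.0]
ft_force: [-0.3, -0.7, 0.3]
opening: 0.704
finger_force: 0.0
t: 9.9
ee_pos: [0.4928, -0.0906, 0.2603]
eef_rot: [-0.0, 1.0, -0.0, 0.0]
ft_force: [-0.4, -0.4, -0.3]
opening: 0.703
finger_force: 0.0
t 9.9 tcp [ 0.4928 -0.0906  0.2603] phi -180.0 tilt [ 0. -0. -1.] op 60.0 F [-0.4 -0.4 -0.3] ff 0.0
cyan 0.8 [211. 280.] 1489
cyan 0.72 [309. 488.] 2212
yellow 0.59 [204. 176.] 1786
black 0.8 [124. 282.] 1660
```

View pics/w3.png

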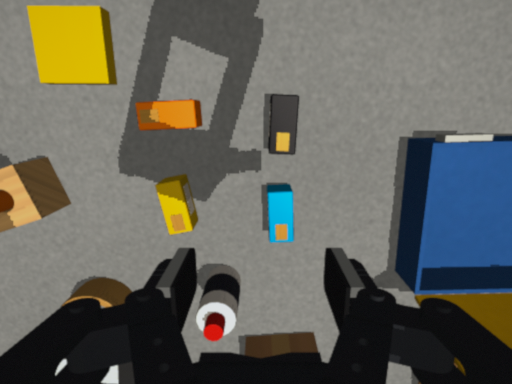

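```bash
python3 - <<'E'
from h import *
c=snap('wrist')
cv2.imwrite('pics/w4.png',cv2.resize(c['img'][85:250,125:310],None,fx=3.6,fy=3.6,interpolation=cv2.INTER_CUBIC))
for n,q in dict(y=[(158,183),(184,178),(193,228),(169,233)],k=[(271,95),(299,96),(296,153),(269,153)],c=[(268,185),(292,184),(294,242),(269,242)]).items():
    P=np.array([atz(c,p,.04) for p in q]); print(n,np.round(P.mean(0),4),[round(np.linalg.norm(P[i]-P[i-1]),4) for i in range(4)],np.degrees(np.arctan2(*(P[2]+P[3]-P[0]-P[1])[[1,0]])))
E
```

```text
y [ 0.5316 -0.1873  0.04  ] [np.float64(0.062), np.float64(0.0308), np.float64(0.0613), np.float64(0.0299)] 6.952130859751285
k [ 0.4386 -0.0634  0.04  ] [np.float64(0.0616), np.float64(0.0299), np.float64(0.0606), np.float64(0.0302)] -1.1945431194136373
c [ 0.541  -0.0644  0.04  ] [np.float64(0.0709), np.float64(0.0276), np.float64(0.0722), np.float64(0.0303)] 2.6447811287747087
```

View pics/w4.png

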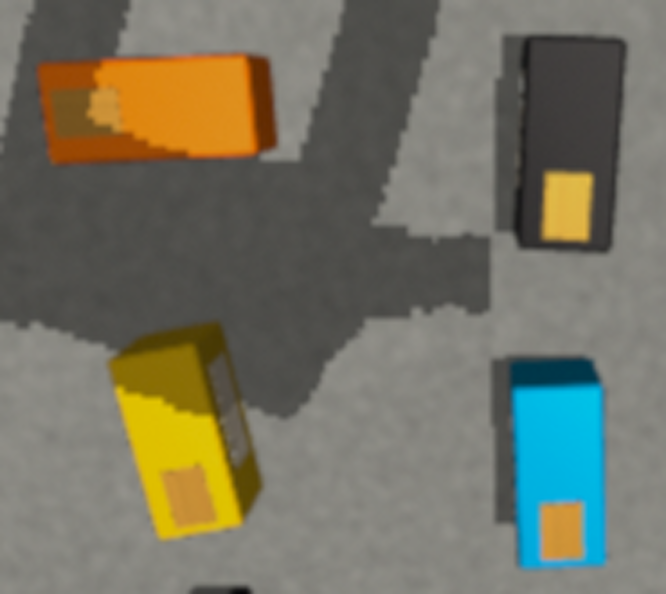

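```bash
python3 - <<'E'
from h import *
c=snap('wrist')
for n,q in dict(y=[(110,365),(197,345),(242,523),(163,538)],k=[(527,38),(622,40),(610,248),(522,246)],c=[(512,385),(600,382),(604,565),(519,568)]).items():
    P=np.array([atz(c,(p[0]/3.6+125,p[1]/3.6+85),.04) for p in q]); print(n,np.round(P.mean(0),4),[round(np.linalg.norm(P[i]-P[i-1]),4) for i in range(4)],a:=np.degrees(np.arctan2(*(P[2]+P[3]-P[0]-P[1])[[1,0]])))
    plan((*P.mean(0)[:2],.1,-180+a))
E
```

```text
y [ 0.5346 -0.1893  0.04  ] [np.float64(0.0607), np.float64(0.029), np.float64(0.0615), np.float64(0.0272)] 11.096798822379425
t 10.2 tcp [ 0.4923 -0.0903  0.2603] phi -179.9 tilt [-0. -0. -1.] op 59.9 F [ 0.  -0.6  0.4] ff 0.0
(np.float64(0.5346364058109399), np.float64(-0.18933154894111534), 0.1, np.float64(-168.9032011776206)) -> [-42.1 -99.2 160.3] tw -11.0
k [ 0.4391 -0.0638  0.04  ] [np.float64(0.0614), np.float64(0.0281), np.float64(0.0615), np.float64(0.0274)] -1.0441757306536898
t 10.2 tcp [ 0.4923 -0.0903  0.2603] phi -179.9 tilt [-0. -0. -1.] op 59.9 F [ 0.  -0.6  0.4] ff 0.0
(np.float64(0.4390919420313233), np.float64(-0.06376746929590064), 0.1, np.float64(-181.04417573065368)) -> [ 53.1  26.6 160.3] tw 1.2
c [ 0.5454 -0.065   0.04  ] [np.float64(0.0637), np.float64(0.0283), np.float64(0.0636), np.float64(0.0286)] 2.8298869006128924
t 10.2 tcp [ 0.4923 -0.0903  0.2603] phi -179.9 tilt [-0. -0. -1.] op 59.9 F [ 0.  -0.6  0.4] ff 0.0
(np.float64(0.5454083448570282), np.float64(-0.06498415341019514), 0.1, np.float64(-177.1701130993871)) -> [-53.2  25.1 160.3] tw -2.7
```

```bash
python3 -m inch '[{"translation":[-25,12,40],"twist":-1.3},{"translation":[-53,25,80],"twist":-2.7},{"translation":[-53,25,120],"twist":-2.7},{"translation":[-53,25,160],"twist":-2.7},{"translation":[-53,25,200],"twist":-2.7},{"translation":[-53,25,230],"twist":-2.7},{"translation":[-53,25,251],"twist":-2.7},{"translation":[-53,25,251],"twist":-2.7}]'
python3 -m inch '[{"translation":[0,0,0],"twist":0},{"translation":[0,0,0],"twist":0},{"translation":[0,0,0],"twist":0},{"translation":[0,0,-30],"twist":0},{"translation":[0,0,-70],"twist":0},{"translation":[0,0,-110],"twist":0},{"translation":[0,0,-140],"twist":0},{"translation":[0,0,-140],"twist":0}]' 5
python3 -c "
from h import *
plan((.5376,.125,.15,-178),(.5376,.125,.014,-178))"
```

```text
t: 11.2
ee_pos: [0.5433, -0.0647, 0.0074]
eef_rot: [-0.025, 1.0, 0.001, -0.002]
ft_force: [-0.1, 0.0, -0.1]
opening: 0.704
finger_force: 0.0
t: 12.2
ee_pos: [0.5475, -0.066, 0.1526]
eef_rot: [-0.025, 1.0, -0.001, 0.003]
ft_force: [1.0, -0.3, -1.7]
opening: 0.341
finger_force: 59.3
t 12.2 tcp [ 0.5475 -0.066   0.1526] phi -177.2 tilt [ 0.007 -0.002 -1.   ] op 29.1 F [ 1.  -0.3 -1.7] ff 59.3
(0.5376, 0.125, 0.15, -178) -> [  0.4 191.2   2.2] tw 0.8
(0.5376, 0.125, 0.014, -178) -> [  1.4 191.6 138.2] tw 0.8
```

```bash
python3 -m inch '[{"translation":[0,40,0],"twist":0.8},{"translation":[0,80,0],"twist":0.8},{"translation":[0,120,0],"twist":0.8},{"translation":[-1,160,0],"twist":0.8},{"translation":[-1,191,10],"twist":0.8},{"translation":[-1,191,50],"twist":0.8},{"translation":[-1,191,90],"twist":0.8},{"translation":[-1,191,120],"twist":0.8}]'
python3 -m inch '[{"translation":[0,0,8],"twist":0},{"translation":[0,0,15],"twist":0},{"translation":[0,0,15],"twist":0}]'
python3 -m inch '[{"translation":[0,0,0],"twist":0},{"translation":[0,0,0],"twist":0},{"translation":[0,0,0],"twist":0},{"translation":[0,0,-40],"twist":0},{"translation":[0,0,-90],"twist":0},{"translation":[0,0,-140],"twist":0},{"translation":[0,0,-140],"twist":0}]' 44
python3 - <<'E'
from h import *
plan((.4391,-.0638,.15,-181),(.4391,-.0638,.009,-181))
t=snap("top")
for l in ["cyan","yellow","black"]:
    for r in regions_of(f"ink_{l}_mid","top"):
        if r["confidence"]>.4:
            p=r["position"]; print(l,round(r["confidence"],2),np.round(p),r["pixels"].sum(),np.round(atz(t,(p[1],p[0]),.035),3))
E
```

```text
t: 13.2
ee_pos: [0.5343, 0.1262, 0.026]
eef_rot: [-0.018, 1.0, 0.001, -0.002]
ft_force: [-0.3, 3.4, 1.7]
opening: 0.343
finger_force: 62.7
t: 13.58
ee_pos: [0.5342, 0.1262, 0.0205]
eef_rot: [-0.018, 1.0, -0.0, -0.004]
ft_force: [-27.0, 1.8, 53.4]
opening: 0.339
finger_force: 86.7
t: 14.45
ee_pos: [0.5399, 0.1257, 0.1587]
eef_rot: [-0.018, 1.0, 0.0, 0.005]
ft_force: [0.7, 0.9, -0.2]
opening: 0.514
finger_force: 0.0
t 14.45 tcp [0.5399 0.1257 0.1587] phi -178.0 tilt [ 0.009  0.    -1.   ] op 43.9 F [ 0.7  0.9 -0.2] ff 0.0
(0.4391, -0.0638, 0.15, -181) -> [ 107.6 -185.8    7.7] tw 3.0
(0.4391, -0.0638, 0.009, -181) -> [ 109.  -185.8  148.7] tw 3.0
yellow 0.59 [194. 313.] 217 [ 0.539 -0.18   0.035]
yellow 0.49 [231. 312.] 242 [ 0.424 -0.177  0.035]
yellow 0.44 [279. 139.] 933 [0.28  0.354 0.035]
black 0.61 [230. 273.] 185 [ 0.427 -0.056  0.035]
```

```bash
python3 - <<'E'
from h import *
c=snap('wrist','w5'); s=snap('side'); a=cv2.resize(s['img'][170:300,130:330],None,fx=3,fy=3,interpolation=cv2.INTER_CUBIC)
cv2.imwrite('pics/mix5.png',np.vstack([cv2.resize(c['img'],(400,300)),cv2.resize(a,(400,260))]))
E
```

```text
(no output)
```

View pics/mix5.png

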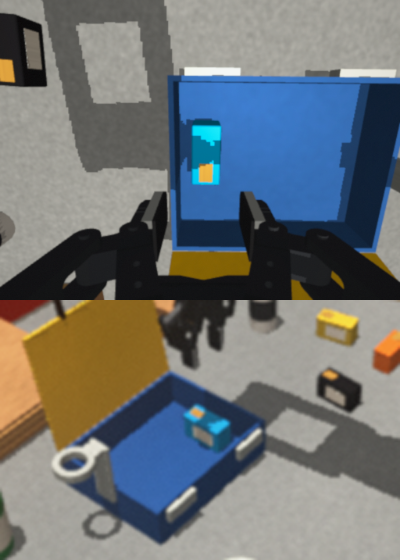

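```bash
python3 -m inch '[{"translation":[20,-40,0],"twist":1},{"translation":[50,-85,0],"twist":3},{"translation":[80,-130,0],"twist":3},{"translation":[106,-186,0],"twist":3},{"translation":[106,-186,40],"twist":3},{"translation":[106,-186,80],"twist":3},{"translation":[106,-186,80],"twist":3}]' 52
python3 - <<'E'
from h import *
plan(); c=snap('wrist')
for r in regions_of("ink_black_mid","wrist"):
  if r["confidence"]>.4:
    k=big(r["pixels"].astype(np.uint8)); print(r["confidence"],r["position"],cv2.minAreaRect(k)); p=r["position"]; print(atz(c,(p[1],p[0]),.035))
cv2.imwrite('pics/w6.png',c['img'])
E
```

```text
t: 15.62
ee_pos: [0.4331, -0.0631, 0.0705]
eef_rot: [0.009, 1.0, 0.002, -0.005]
ft_force: [0.0, 0.7, -1.1]
opening: 0.612
finger_force: 0.0
t 15.62 tcp [ 0.4331 -0.0631  0.0705] phi 179.0 tilt [-0.01   0.004 -1.   ] op 52.2 F [ 0.   0.7 -1.1] ff 0.0
```

View pics/w6.png

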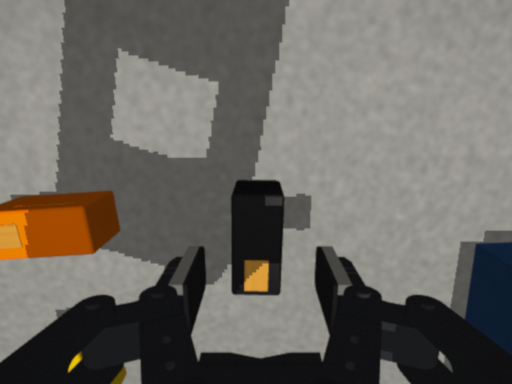

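```bash
python3 -m inch '[{"translation":[0,0,25],"twist":0},{"translation":[0,0,50],"twist":0},{"translation":[0,0,65],"twist":0},{"translation":[0,0,65],"twist":0},{"translation":[0,0,65],"twist":0}]'
python3 -m inch '[{"translation":[0,0,0],"twist":0},{"translation":[0,0,0],"twist":0},{"translation":[0,0,0],"twist":0},{"translation":[0,0,0],"twist":0}]' 5
python3 -m inch '[{"translation":[0,0,-30],"twist":0},{"translation":[0,0,-70],"twist":0},{"translation":[0,0,-110],"twist":0},{"translation":[0,0,-140],"twist":0},{"translation":[0,0,-140],"twist":0},{"translation":[0,0,-140],"twist":0}]'
python3 -c "
from h import *
plan((.5357,.180,.15,-178),(.5357,.180,.022,-178))"
```

```text
t: 16.35
ee_pos: [0.4386, -0.0645, 0.0103]
eef_rot: [0.008, 1.0, -0.0, 0.001]
ft_force: [-0.3, 0.2, -0.1]
opening: 0.613
finger_force: 0.0
t: 16.85
ee_pos: [0.4387, -0.0646, 0.0105]
eef_rot: [0.008, 1.0, -0.0, 0.001]
ft_force: [-0.1, 0.4, 5.3]
opening: 0.337
finger_force: 60.2
t: 17.6
ee_pos: [0.4363, -0.0638, 0.148]
eef_rot: [0.008, 1.0, 0.0, -0.001]
ft_force: [-1.1, -0.7, -1.1]
opening: 0.343
finger_force: 59.4
t 17.6 tcp [ 0.4363 -0.0638  0.148 ] phi 179.0 tilt [-0.002  0.001 -1.   ] op 29.3 F [-1.1 -0.7 -1.1] ff 59.4
(0.5357, 0.18, 0.15, -178) -> [-95.3 245.5  -2.1] tw 357.0
(0.5357, 0.18, 0.022, -178) -> [-95.6 245.4 125.9] tw 357.0
```

```bash
python3 -m inch '[{"translation":[-18,45,0],"twist":-1},{"translation":[-36,90,0],"twist":-2},{"translation":[-54,135,0],"twist":-3},{"translation":[-72,180,0],"twist":-3},{"translation":[-90,225,0],"twist":-3},{"translation":[-95,245,10],"twist":-3},{"translation":[-95,245,50],"twist":-3},{"translation":[-95,245,90],"twist":-3}]'
python3 -m inch '[{"translation":[0,0,20],"twist":0},{"translation":[0,0,32],"twist":0},{"translation":[0,0,34],"twist":0},{"translation":[0,0,34],"twist":0},{"translation":[0,0,34],"twist":0}]'
python3 -c "
from h import *
plan((.5357,.180,.016,-178))"
```

```text
t: 18.6
ee_pos: [0.5348, 0.1787, 0.0563]
eef_rot: [-0.018, 1.0, -0.001, -0.002]
ft_force: [0.8, 0.5, -1.6]
opening: 0.34
finger_force: 59.6
t: 19.23
ee_pos: [0.5376, 0.1793, 0.0265]
eef_rot: [-0.018, 1.0, 0.0, 0.001]
ft_force: [-0.1, 0.0, -0.4]
opening: 0.341
finger_force: 59.5
t 19.23 tcp [0.5376 0.1793 0.0265] phi -178.0 tilt [ 0.002  0.    -1.   ] op 29.1 F [-0.1  0.  -0.4] ff 59.5
(0.5357, 0.18, 0.016, -178) -> [ 1.9  0.8 10.5] tw 0.0
```

```bash
python3 -m inch '[{"translation":[0,0,4],"twist":0},{"translation":[0,0,8],"twist":0},{"translation":[0,0,9],"twist":0},{"translation":[0,0,9],"twist":0}]'
python3 -m inch '[{"translation":[0,0,0],"twist":0},{"translation":[0,0,0],"twist":0},{"translation":[0,0,0],"twist":0},{"translation":[0,0,-40],"twist":0},{"translation":[0,0,-90],"twist":0},{"translation":[0,0,-130],"twist":0},{"translation":[0,0,-130],"twist":0},{"translation":[0,0,-130],"twist":0}]' 42
python3 - <<'E'
from h import *
plan((.535,-.185,.15,-172),(.535,-.185,.085,-172))
c=snap('wrist')
print([ (l,round(r['confidence'],2),np.round(atz(c,r['position'][::-1],.04),3)) for l in('cyan','black') for r in regions_of(f'ink_{l}_mid','wrist')[:2]])
t=snap("top")
for r in regions_of(f"ink_yellow_mid","top"):
        if r["confidence"]>.4:
            p=r["position"]; print(round(r["confidence"],2),np.round(p),r["pixels"].sum(),np.round(atz(t,(p[1],p[0]),.035),3))
E
```

```text
t: 19.73
ee_pos: [0.5363, 0.1791, 0.0161]
eef_rot: [-0.018, 1.0, -0.0, -0.0]
ft_force: [0.1, 0.8, -0.3]
opening: 0.34
finger_force: 59.5
t: 20.72
ee_pos: [0.5359, 0.1791, 0.1457]
eef_rot: [-0.018, 1.0, -0.0, -0.0]
ft_force: [0.1, 0.3, 0.1]
opening: 0.496
finger_force: 0.0
t 20.73 tcp [0.5359 0.1791 0.1457] phi -178.0 tilt [-0.001 -0.    -1.   ] op 42.4 F [0.1 0.3 0.1] ff 0.0
(0.535, -0.185, 0.15, -172) -> [  13.8 -363.8   -4.2] tw -6.0
(0.535, -0.185, 0.085, -172) -> [  13.8 -363.8   60.8] tw -6.0
[('cyan', 0.72, array([0.53, 0.13, 0.04])), ('black', 0.68, array([0.534, 0.179, 0.04 ]))]
0.73 [225. 318.] 223 [ 0.443 -0.194  0.035]
0.68 [196. 316.] 247 [ 0.534 -0.188  0.035]
```

```bash
python3 -m inch '[{"translation":[2,-50,0],"twist":-2},{"translation":[4,-105,0],"twist":-4},{"translation":[6,-160,0],"twist":-6},{"translation":[8,-215,0],"twist":-8},{"translation":[10,-270,0],"twist":-8},{"translation":[12,-325,0],"twist":-8},{"translation":[13,-364,20],"twist":-8},{"translation":[13,-364,60],"twist":-8}]' 54
python3 -m inch '[{"translation":[0,0,0],"twist":0},{"translation":[0,0,0],"twist":0}]'
python3 - <<'E'
from h import *
plan(); c=snap('wrist')
cv2.imwrite('pics/w7.png',c['img'])
E
```

```text
t: 21.98
ee_pos: [0.5383, -0.1894, 0.0873]
eef_rot: [-0.085, 0.996, -0.002, 0.002]
ft_force: [-0.0, 0.5, -0.8]
opening: 0.634
finger_force: 0.0
t: 22.22
ee_pos: [0.5367, -0.1847, 0.0867]
eef_rot: [-0.088, 0.996, 0.0, -0.0]
ft_force: [0.6, 0.7, 0.6]
opening: 0.633
finger_force: 0.0
t 22.23 tcp [ 0.5367 -0.1847  0.0867] phi -169.9 tilt [-0.  0. -1.] op 54.1 F [0.6 0.7 0.6] ff 0.0
```

View pics/w7.png

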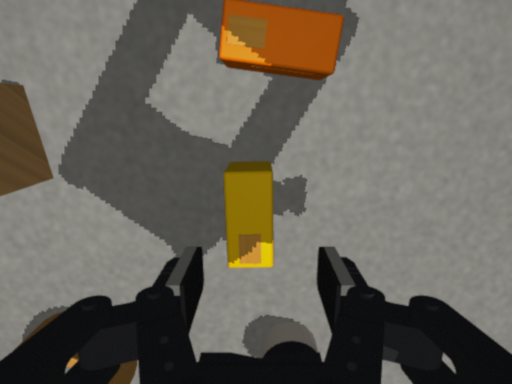

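```bash
python3 - <<'E'
from h import *
c=snap('wrist'); P=[atz(c,p,.04) for p in((225,172),(271,171),(273,267),(229,267))]; m=np.mean(P,0); d=P[2]+P[3]-P[0]-P[1]; print(m,np.degrees(np.arctan2(d[1],d[0])),np.linalg.norm(d)/2); plan((m[0],m[1],.01,-170))
E
```

```text
[ 0.5348066  -0.19095626  0.04      ] 11.331812090338795 0.0629791994653476
t 22.32 tcp [ 0.5378 -0.185   0.088 ] phi -169.9 tilt [ 0.003 -0.001 -1.   ] op 54.1 F [0.2 0.  0.2] ff 0.0
(np.float64(0.5348066049849922), np.float64(-0.19095625581858944), 0.01, -170) -> [ 4.1 -5.2 78. ] tw 0.1
```

```bash
python3 -m inch '[{"translation":[3,-5,25],"twist":-1},{"translation":[3,-5,50],"twist":-1},{"translation":[3,-5,70],"twist":-1},{"translation":[3,-5,77],"twist":-1},{"translation":[3,-5,77],"twist":-1}]'
python3 -m inch '[{"translation":[0,0,0],"twist":0},{"translation":[0,0,0],"twist":0},{"translation":[0,0,0],"twist":0},{"translation":[0,0,0],"twist":0}]' 5
python3 -m inch '[{"translation":[0,0,-30],"twist":0},{"translation":[0,0,-70],"twist":0},{"translation":[0,0,-110],"twist":0},{"translation":[0,0,-140],"twist":0},{"translation":[0,0,-140],"twist":0},{"translation":[0,0,-140],"twist":0}]'
python3 -c "
from h import *
plan((.5338,.235,.15,-178),(.5338,.235,.022,-178))"
```

```text
t: 22.95
ee_pos: [0.535, -0.1904, 0.0101]
eef_rot: [-0.096, 0.995, -0.0, 0.0]
ft_force: [0.4, 0.4, 0.4]
opening: 0.632
finger_force: 0.0
t: 23.45
ee_pos: [0.5357, -0.1912, 0.0109]
eef_rot: [-0.096, 0.995, -0.001, 0.001]
ft_force: [-0.5, 0.9, 5.7]
opening: 0.344
finger_force: 60.3
t: 24.2
ee_pos: [0.5332, -0.1899, 0.1476]
eef_rot: [-0.096, 0.995, 0.001, -0.001]
ft_force: [-0.4, -0.1, -1.5]
opening: 0.337
finger_force: 59.5
t 24.2 tcp [ 0.5332 -0.1899  0.1476] phi -169.0 tilt [-0.003  0.001 -1.   ] op 28.8 F [-0.4 -0.1 -1.5] ff 59.5
(0.5338, 0.235, 0.15, -178) -> [-81.9 417.   -1.9] tw 9.0
(0.5338, 0.235, 0.022, -178) -> [-82.2 416.7 126.1] tw 9.0
```

```bash
python3 -m inch '[{"translation":[-11,56,0],"twist":1},{"translation":[-22,112,0],"twist":2},{"translation":[-33,168,0],"twist":4},{"translation":[-44,224,0],"twist":6},{"translation":[-55,280,0],"twist":8},{"translation":[-66,336,0],"twist":9},{"translation":[-77,392,0],"twist":9},{"translation":[-82,417,0],"twist":9}]'
python3 -m inch '[{"translation":[0,0,20],"twist":0},{"translation":[0,0,60],"twist":0},{"translation":[0,0,95],"twist":0},{"translation":[0,0,115],"twist":0},{"translation":[0,0,124],"twist":0},{"translation":[0,0,124],"twist":0}]'
python3 -c "
from h import *
plan((.5338,.235,.016,-178))"
```

```text
t: 25.2
ee_pos: [0.5327, 0.237, 0.1463]
eef_rot: [-0.019, 1.0, -0.0, -0.002]
ft_force: [0.7, -0.8, -1.3]
opening: 0.342
finger_force: 59.8
t: 25.95
ee_pos: [0.5349, 0.2344, 0.0249]
eef_rot: [-0.018, 1.0, -0.0, -0.0]
ft_force: [-0.5, 0.2, -1.1]
opening: 0.344
finger_force: 59.8
t 25.95 tcp [0.5349 0.2344 0.0249] phi -178.0 tilt [-0.001 -0.    -1.   ] op 29.3 F [-0.5  0.2 -1.1] ff 59.8
(0.5338, 0.235, 0.016, -178) -> [1.1 0.7 8.9] tw 0.0
```

```bash
python3 -m inch '[{"translation":[0,0,4],"twist":0},{"translation":[0,0,8],"twist":0},{"translation":[0,0,8],"twist":0},{"translation":[0,0,8],"twist":0}]'
python3 -m inch '[{"translation":[0,0,0],"twist":0},{"translation":[0,0,0],"twist":0},{"translation":[0,0,0],"twist":0},{"translation":[0,0,-40],"twist":0},{"translation":[0,0,-100],"twist":0},{"translation":[0,0,-160],"twist":0},{"translation":[0,0,-220],"twist":0},{"translation":[0,0,-280],"twist":0}]' 42
python3 - <<'E'
from h import *
plan((.63,.207,.34,-268),(.6706,.207,.32,-268))
c=snap('wrist'); s=snap('side'); a=cv2.resize(s['img'][130:300,130:370],None,fx=1.7,fy=1.7,interpolation=cv2.INTER_CUBIC)
cv2.imwrite('pics/mix8.png',np.vstack([cv2.resize(c['img'],(400,300)),cv2.resize(a,(400,283))]))
E
```

```text
t: 26.45
ee_pos: [0.5352, 0.2345, 0.0176]
eef_rot: [-0.018, 1.0, 0.0, 0.0]
ft_force: [0.1, 1.1, -1.5]
opening: 0.342
finger_force: 59.8
t: 27.45
ee_pos: [0.5347, 0.2344, 0.2994]
eef_rot: [-0.018, 1.0, 0.0, 0.0]
ft_force: [0.9, 1.0, 0.7]
opening: 0.489
finger_force: 0.0
t 27.45 tcp [0.5347 0.2344 0.2994] phi -178.0 tilt [ 0.001  0.    -1.   ] op 41.8 F [0.9 1.  0.7] ff 0.0
(0.63, 0.207, 0.34, -268) -> [-94.3 -30.7 -40.5] tw 90.0
(0.6706, 0.207, 0.32, -268) -> [-134.8  -32.2  -20.5] tw 90.0
```

View pics/mix8.png

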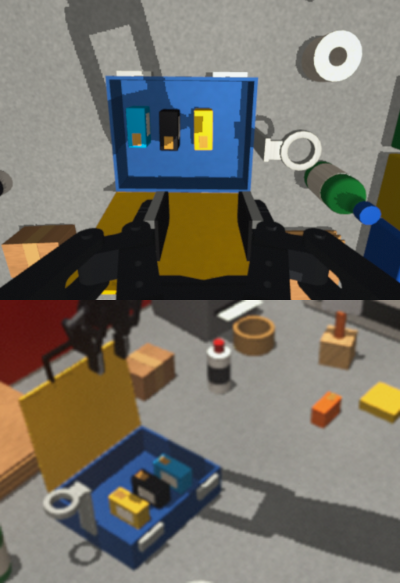

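All three cartridges are upright on the lower floor. Next I'll shut the flap.

```bash
python3 -m inch '[{"translation":[0,0,-40],"twist":10},{"translation":[-10,0,-50],"twist":20},{"translation":[-20,-5,-50],"twist":30},{"translation":[-40,-10,-50],"twist":40},{"translation":[-60,-16,-50],"twist":50},{"translation":[-80,-22,-50],"twist":60},{"translation":[-100,-28,-50],"twist":70},{"translation":[-120,-32,-50],"twist":80}]' 28
python3 -m inch '[{"translation":[0,0,0],"twist":5},{"translation":[0,0,0],"twist":10},{"translation":[0,0,0],"twist":10},{"translation":[0,0,0],"twist":10}]'
python3 - <<'E'
from h import *
plan((.6706,.207,.258,92)); c=snap('wrist','w9')
t=snap('top'); print(proj(c,(.6706,.2071,.2767)))
E
```

```text
t: 28.55
ee_pos: [0.6566, 0.2064, 0.3464]
eef_rot: [0.631, 0.775, -0.0, -0.0]
ft_force: [0.4, 0.3, 1.1]
opening: 0.331
finger_force: 0.0
t: 29.05
ee_pos: [0.656, 0.2067, 0.3469]
eef_rot: [0.694, 0.72, -0.0, -0.0]
ft_force: [0.3, -0.8, 0.1]
opening: 0.331
finger_force: 0.0
t 29.05 tcp [0.656  0.2067 0.3469] phi 92.1 tilt [-0.001 -0.    -1.   ] op 28.3 F [ 0.3 -0.8  0.1] ff 0.0
(0.6706, 0.207, 0.258, 92) -> [-0.3 14.7 88.9] tw 0.1
[281.98368893 216.15541229]
```

View pics/w9.png

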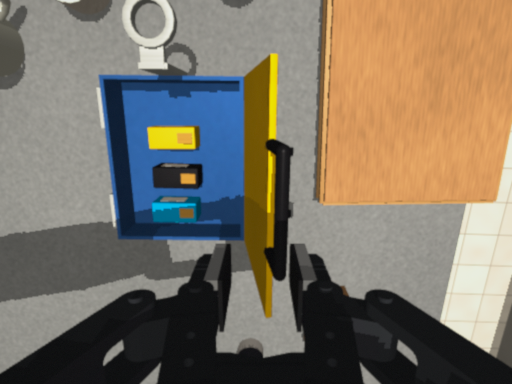

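```bash
python3 -m inch '[{"translation":[0,14.5,20],"twist":0},{"translation":[0,14.5,45],"twist":0},{"translation":[0,14.5,70],"twist":0},{"translation":[0,14.5,88],"twist":0},{"translation":[0,14.5,88],"twist":0}]'
python3 -m inch '[{"translation":[0,0,0],"twist":0},{"translation":[0,0,0],"twist":0},{"translation":[0,0,0],"twist":0},{"translation":[0,0,0],"twist":0}]' 0
python3 -c "
from h import *
plan()"
```

```text
t: 29.78
ee_pos: [0.6695, 0.207, 0.2558]
eef_rot: [0.694, 0.72, -0.002, -0.002]
ft_force: [0.4, -0.0, 0.4]
opening: 0.327
finger_force: 0.0
t: 30.28
ee_pos: [0.6712, 0.2074, 0.2603]
eef_rot: [0.694, 0.72, 0.001, 0.001]
ft_force: [0.9, 0.8, 0.5]
opening: 0.093
finger_force: 58.7
t 30.27 tcp [0.6712 0.2074 0.2603] phi 92.0 tilt [ 0.002  0.    -1.   ] op 7.9 F [0.9 0.8 0.5] ff 58.7
```

```bash
python3 -m inch '[{"translation":[0,-28,-2.6],"twist":0},{"translation":[0,-50,-2.2],"twist":0},{"translation":[0,-71.6,0.5],"twist":0},{"translation":[0,-92.8,5.3],"twist":0},{"translation":[0,-113.5,12],"twist":0},{"translation":[0,-133.4,21],"twist":0},{"translation":[0,-152.3,32],"twist":0},{"translation":[0,-170,44.5],"twist":0}]'
python3 -m inch '[{"translation":[0,-16.4,14.4],"twist":0},{"translation":[0,-31.2,30.4],"twist":0},{"translation":[0,-44.4,47.7],"twist":0},{"translation":[0,-55.8,66.3],"twist":0},{"translation":[0,-65.3,85.9],"twist":0},{"translation":[0,-72.8,106.4],"twist":0},{"translation":[0,-78,127.5],"twist":0},{"translation":[0,-78,127.5],"twist":0}]'
python3 -c "
from h import *
plan()"
```

```text
t: 31.28
ee_pos: [0.5016, 0.203, 0.2184]
eef_rot: [0.694, 0.72, 0.004, 0.001]
ft_force: [-1.6, 4.5, 7.1]
opening: 0.088
finger_force: 62.5
t: 32.28
ee_pos: [0.4206, 0.2009, 0.0864]
eef_rot: [0.695, 0.719, 0.001, -0.003]
ft_force: [-4.8, 8.3, -0.8]
opening: 0.087
finger_force: 66.8
t 32.27 tcp [0.4206 0.2009 0.0864] phi 92.0 tilt [-0.004  0.005 -1.   ] op 7.4 F [-4.8  8.3 -0.8] ff 66.8
```

```bash
python3 -m inch '[{"translation":[0,-2,12],"twist":0},{"translation":[0,-3,24],"twist":0},{"translation":[0,-4,34],"twist":0},{"translation":[0,-4,40],"twist":0},{"translation":[0,-4,42],"twist":0},{"translation":[0,-4,43],"twist":0}]'
python3 -c "
from h import *
plan()"
```

```text
t: 33.02
ee_pos: [0.416, 0.2007, 0.0443]
eef_rot: [0.695, 0.719, -0.0, -0.003]
ft_force: [-9.0, 8.7, 2.2]
opening: 0.085
finger_force: 68.3
t 33.02 tcp [0.416  0.2007 0.0443] phi 92.0 tilt [-0.005  0.004 -1.   ] op 7.2 F [-9.   8.7  2.2] ff 68.3
```

Press a little further until I feel contact, then release.

```bash
python3 -m inch '[{"translation":[0,0,2],"twist":0},{"translation":[0,0,4],"twist":0},{"translation":[0,0,4],"twist":0}]'
python3 -m inch '[{"translation":[0,0,0],"twist":0},{"translation":[0,0,0],"twist":0},{"translation":[0,0,-30],"twist":0},{"translation":[0,0,-60],"twist":0},{"translation":[0,0,-60],"twist":0}]' 26
python3 -m inch '[{"translation":[0,0,0],"twist":0},{"translation":[0,0,0],"twist":0},{"translation":[0,0,0],"twist":0}]' 0
python3 -c "
from h import *
plan()"
```

```text
t: 33.4
ee_pos: [0.4159, 0.2008, 0.0431]
eef_rot: [0.695, 0.719, -0.001, -0.004]
ft_force: [-15.5, 5.9, 26.2]
opening: 0.089
finger_force: 72.1
t: 34.02
ee_pos: [0.4214, 0.1988, 0.1027]
eef_rot: [0.695, 0.719, 0.003, 0.002]
ft_force: [0.0, 0.1, -0.2]
opening: 0.31
finger_force: 0.0
t: 34.4
ee_pos: [0.4179, 0.1981, 0.0992]
eef_rot: [0.694, 0.72, -0.001, -0.001]
ft_force: [0.5, -0.6, 0.4]
opening: -0.002
finger_force: 0.0
t 34.4 tcp [0.4179 0.1981 0.0992] phi 92.0 tilt [-0.002 -0.001 -1.   ] op -0.1 F [ 0.5 -0.6  0.4] ff 0.0
```

```bash
python3 -m inch '[{"translation":[0,0,15],"twist":0},{"translation":[0,0,26],"twist":0},{"translation":[0,0,30],"twist":0},{"translation":[0,0,32],"twist":0},{"translation":[0,0,33],"twist":0},{"translation":[0,0,33],"twist":0}]'
python3 -c "
from h import *
plan()"
python3 -m inch '[{"translation":[0,0,-40],"twist":0},{"translation":[0,0,-90],"twist":0},{"translation":[0,0,-150],"twist":0},{"translation":[0,0,-200],"twist":0},{"translation":[0,0,-200],"twist":0}]' 85
python3 - <<'E'
from h import *
plan((.56,-.05,.26,2))
t=snap('top')
for l in ["toner_mid","squeegee_head","ink_magenta_mid"]:
    for r in regions_of(l,"top")[:2]:
        p=r["position"]; print(l,round(r["confidence"],2),np.round(p),r["pixels"].sum(),np.round(atz(t,(p[1],p[0]),.1),3))
E
```

```text
t: 35.15
ee_pos: [0.4177, 0.1981, 0.0682]
eef_rot: [0.694, 0.72, -0.001, -0.001]
ft_force: [-5.4, -2.3, 11.4]
opening: 0.003
finger_force: 5.6
t 35.15 tcp [0.4177 0.1981 0.0682] phi 92.1 tilt [-0.003 -0.001 -1.   ] op 0.2 F [-5.4 -2.3 11.4] ff 5.6
t: 35.78
ee_pos: [0.4221, 0.1993, 0.273]
eef_rot: [0.694, 0.72, 0.005, 0.003]
ft_force: [-0.1, 1.2, -0.3]
opening: 0.995
finger_force: 0.0
t 35.77 tcp [0.4221 0.1993 0.273 ] phi 92.0 tilt [ 0.012  0.003 -1.   ] op 85.0 F [-0.1  1.2 -0.3] ff 0.0
(0.56, -0.05, 0.26, 2) -> [-254.   128.8   13.8] tw 90.0
toner_mid 0.58 [157. 299.] 272 [ 0.644 -0.128  0.1  ]
squeegee_head 0.81 [200. 385.] 384 [ 0.52 -0.38  0.1 ]
ink_magenta_mid 0.45 [166. 105.] 518 [0.616 0.441 0.1  ]
```

```bash
python3 - <<'E'
from h import *
t=snap('top')
h=cv2.cvtColor(t['img'],cv2.COLOR_BGR2HSV); m=(cv2.inRange(h,(0,150,80),(8,255,255))|cv2.inRange(h,(172,150,80),(180,255,255))); m[:, :280]=0;m[:,320:]=0;m[:140]=0;m[175:]=0
v,u=np.nonzero(m); print(len(u),u.mean(),v.mean(),atz(t,(u.mean(),v.mean()),.110))
s=snap('side'); h=cv2.cvtColor(s['img'],cv2.COLOR_BGR2HSV); m=(cv2.inRange(h,(0,150,80),(8,255,255))|cv2.inRange(h,(172,150,80),(180,255,255))); m[:, :240]=0;m[:,290:]=0;m[:140]=0;m[190:]=0
v,u=np.nonzero(m); print(len(u),u.mean(),v.mean(),atz(s,(u.mean(),v.mean()),.103))
plan((.65,-.22,.23,92))
E
```

```text
39 303.2307692307692 154.84615384615384 [ 0.65018497 -0.13910541  0.11      ]
33 261.06060606060606 156.33333333333334 [ 0.65161188 -0.14435114  0.103     ]
t 36.08 tcp [0.4176 0.198  0.2653] phi 92.0 tilt [-0.004 -0.001 -1.   ] op 85.2 F [ 0.1 -0.3 -0.1] ff 0.0
(0.65, -0.22, 0.23, 92) -> [-425.9  217.5   34.8] tw 0.0
```

```bash
python3 -m inch '[{"translation":[-50,28,0],"twist":0},{"translation":[-100,55,0],"twist":0},{"translation":[-150,82,0],"twist":0},{"translation":[-200,108,0],"twist":0},{"translation":[-250,134,0],"twist":0},{"translation":[-300,160,0],"twist":0},{"translation":[-350,185,0],"twist":0},{"translation":[-400,210,0],"twist":0}]' 0
python3 -m inch '[{"translation":[-12,7,30],"twist":0},{"translation":[-12,7,80],"twist":0},{"translation":[-12,7,130],"twist":0},{"translation":[-12,7,171],"twist":0},{"translation":[-12,7,171],"twist":0},{"translation":[-12,7,171],"twist":0}]'
python3 - <<'E'
from h import *
plan((.651,-.175,.092,92))
c=snap('wrist'); cv2.imwrite('pics/w10.png',c['img']); print(proj(c,(.651,-.14,.09)))
E
```

```text
t: 37.08
ee_pos: [0.6429, -0.1954, 0.2652]
eef_rot: [0.695, 0.719, -0.0, -0.001]
ft_force: [1.3, 0.5, 0.4]
opening: 0.0
finger_force: 0.0
t: 37.83
ee_pos: [0.6509, -0.206, 0.0971]
eef_rot: [0.694, 0.72, 0.0, 0.001]
ft_force: [-0.2, -0.1, 0.1]
opening: 0.001
finger_force: 0.0
t 37.83 tcp [ 0.6509 -0.206   0.0971] phi 92.0 tilt [ 0.001 -0.    -1.   ] op 0.1 F [-0.2 -0.1  0.1] ff 0.0
(0.651, -0.175, 0.092, 92) -> [31.   1.2  5.1] tw 0.0
[266.99190909 121.50371851]
```

View pics/w10.png

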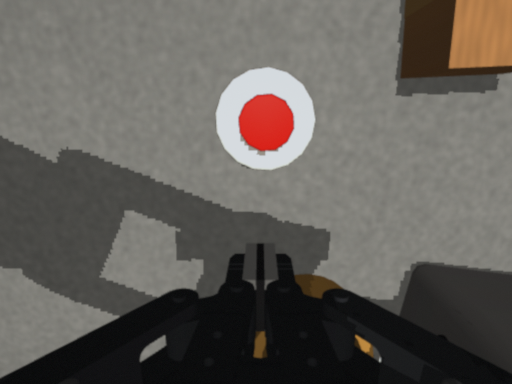

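```bash
python3 -m inch '[{"translation":[0,1.5,18],"twist":0},{"translation":[10,1.5,18],"twist":0},{"translation":[20,1.5,18],"twist":0},{"translation":[28,1.5,18],"twist":0},{"translation":[34,1.5,18],"twist":0},{"translation":[40,1.5,18],"twist":0},{"translation":[46,1.5,18],"twist":0},{"translation":[52,1.5,18],"twist":0}]'
python3 -m inch '[{"translation":[5,0,0],"twist":0},{"translation":[10,0,0],"twist":0},{"translation":[14,0,0],"twist":0},{"translation":[18,0,0],"twist":0},{"translation":[22,0,0],"twist":0},{"translation":[26,0,0],"twist":0},{"translation":[26,0,0],"twist":0},{"translation":[26,0,0],"twist":0}]'
python3 - <<'E'
from h import *
plan()
c=snap('wrist'); cv2.imwrite('pics/w11.png',c['img'])
E
```

```text
t: 38.88
ee_pos: [0.6499, -0.1534, 0.0783]
eef_rot: [0.695, 0.719, 0.0, -0.0]
ft_force: [-0.6, -1.3, 0.2]
opening: -0.002
finger_force: 0.2
t: 39.88
ee_pos: [0.649, -0.1278, 0.0783]
eef_rot: [0.694, 0.72, -0.0, 0.0]
ft_force: [-0.0, 0.1, 0.1]
opening: 0.003
finger_force: 0.0
t 39.88 tcp [ 0.649  -0.1278  0.0783] phi 92.0 tilt [ 0. -0. -1.] op 0.2 F [-0.   0.1  0.1] ff 0.0
```

View pics/w11.png

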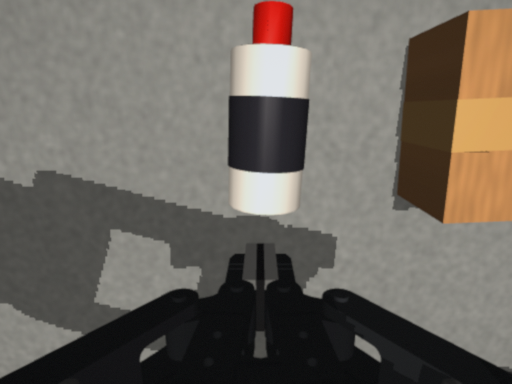

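```bash
python3 - <<'E'
from h import *
c=snap('wrist')
for r in regions_of("toner_mid","wrist")[:1]:
    print(r["confidence"],r["position"],cv2.minAreaRect(big(r["pixels"].astype(np.uint8))))
a=[atz(c,p,.03) for p in((229,97),(308,99),(229,165),(305,170))]
print("band mid",np.mean(a,0)); 
top=atz(c,(270,46),.035); bot=atz(c,(265,209),.02); print(top,bot)
m=(top+bot)/2; plan((m[0],m[1],.08,92),(m[0],m[1],.007,92))
E
```

```text
0.57 [113.3, 268.1] ((267.8811340332031, 107.23396301269531), (80.5760498046875, 214.5364532470703), 2.4895529747009277)
band mid [ 0.6508092 -0.0702836  0.03     ]
[ 0.64987583 -0.0247486   0.035     ] [ 0.65134754 -0.11904464  0.02      ]
t 40.02 tcp [ 0.649  -0.1279  0.0783] phi 92.0 tilt [ 0. -0. -1.] op 0.1 F [0.3 0.1 0.7] ff 0.0
(np.float64(0.6506116880505757), np.float64(-0.07189662240452274), 0.08, 92) -> [55.9  3.6 -1.7] tw 0.0
(np.float64(0.6506116880505757), np.float64(-0.07189662240452274), 0.007, 92) -> [55.9  3.6 71.3] tw 0.0
```

```bash
python3 -m inch '[{"translation":[20,3.5,-5],"twist":0.5},{"translation":[56,3.5,0],"twist":0.5},{"translation":[56,3.5,0],"twist":0.5},{"translation":[56,3.5,30],"twist":0.5},{"translation":[56,3.5,60],"twist":0.5},{"translation":[56,3.5,70],"twist":0.5},{"translation":[56,3.5,70],"twist":0.5}]' 70
python3 -m inch '[{"translation":[0,0,0],"twist":0},{"translation":[0,0,0],"twist":0},{"translation":[0,0,0],"twist":0},{"translation":[0,0,0],"twist":0}]' 10
python3 -m inch '[{"translation":[0,0,-30],"twist":0},{"translation":[0,0,-80],"twist":0},{"translation":[0,0,-130],"twist":0},{"translation":[0,0,-180],"twist":0},{"translation":[0,0,-180],"twist":0}]'
python3 - <<'E'
from h import *
plan((.545,.2,.18,92))
t=snap('top'); cv2.imwrite('pics/t12.png',cv2.resize(t['img'][140:250,120:330],None,fx=3.5,fy=3.5,interpolation=cv2.INTER_CUBIC))
E
```

```text
t: 40.9
ee_pos: [0.65, -0.0721, 0.0077]
eef_rot: [0.698, 0.716, -0.0, -0.001]
ft_force: [-0.4, 0.3, -1.1]
opening: 0.818
finger_force: 0.0
t: 41.4
ee_pos: [0.6523, -0.0722, 0.0104]
eef_rot: [0.698, 0.716, 0.001, 0.002]
ft_force: [0.2, -1.1, 5.2]
opening: 0.518
finger_force: 61.5
t: 42.02
ee_pos: [0.6539, -0.0723, 0.1943]
eef_rot: [0.697, 0.717, 0.003, 0.005]
ft_force: [0.8, 0.0, -2.0]
opening: 0.519
finger_force: 61.6
t 42.02 tcp [ 0.6539 -0.0723  0.1943] phi 91.5 tilt [ 0.011 -0.003 -1.   ] op 44.3 F [ 0.8  0.  -2. ] ff 61.6
(0.545, 0.2, 0.18, 92) -> [ 275.2 -101.6   12.4] tw -0.5
```

View pics/t12.png

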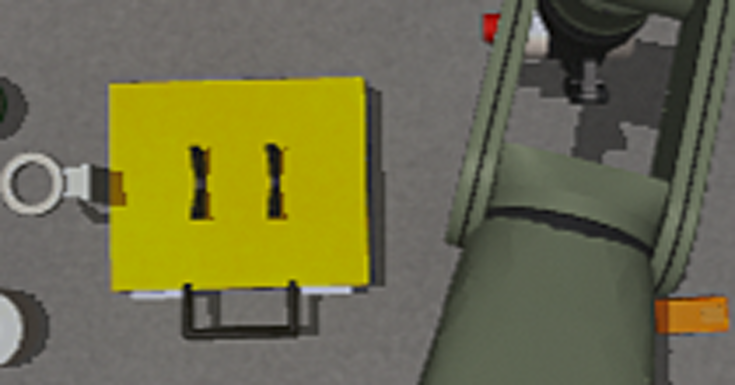

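```bash
python3 - <<'E'
from h import *
t=snap('top'); g=lambda p,z: atz(t,(p[0]/3.5+120,p[1]/3.5+140),z)
F=[g(p,.0665) for p in((109,84),(364,77),(368,288),(111,291))]; C=np.mean(F,0); print("flap",np.round(F,4),"centre",C)
S=[g(p,.096) for p in((199,147),(201,219),(275,145),(277,218))]; print("saddles",np.round(S,4),"cradle",np.mean(S,0))
y=np.degrees([np.arctan2(-(F[0]-F[1])[0],(F[0]-F[1])[1]),np.arctan2(-(F[3]-F[2])[0],(F[3]-F[2])[1])]); print("yaw",y)
print("ring",g((31,183),.135))
m=np.mean(S,0); plan((m[0],m[1],.16,92),(m[0],m[1],.084,92))
E
```

```text
flap [[0.6281 0.3146 0.0665]
 [0.6347 0.0949 0.0665]
 [0.4526 0.0905 0.0665]
 [0.4501 0.3099 0.0665]] centre [0.54136971 0.20247581 0.0665    ]
saddles [[0.5711 0.2309 0.096 ]
 [0.5108 0.2285 0.096 ]
 [0.5729 0.1674 0.096 ]
 [0.5117 0.1651 0.096 ]] cradle [0.54162099 0.1979676  0.096     ]
yaw [1.72834613 0.66333181]
ring [0.53848464 0.35788127 0.135     ]
t 42.12 tcp [ 0.6499 -0.0714  0.1878] phi 91.5 tilt [-0.001  0.    -1.   ] op 43.9 F [ 0.3  0.2 -3. ] ff 61.6
(np.float64(0.5416209857443921), np.float64(0.19796759944007628), 0.16, 92) -> [ 272.2 -101.    28. ] tw -0.5
(np.float64(0.5416209857443921), np.float64(0.19796759944007628), 0.084, 92) -> [ 272.2 -101.   104. ] tw -0.5
```

```bash
python3 -m inch '[{"translation":[50,-18,0],"twist":0},{"translation":[100,-37,0],"twist":0},{"translation":[150,-56,0],"twist":0},{"translation":[200,-75,0],"twist":0},{"translation":[250,-93,10],"twist":-0.5},{"translation":[274,-101,28],"twist":-0.5},{"translation":[274,-101,50],"twist":-0.5},{"translation":[274,-101,50],"twist":-0.5}]'
python3 -m inch '[{"translation":[0,0,20],"twist":0},{"translation":[0,0,36],"twist":0},{"translation":[0,0,42],"twist":0},{"translation":[0,0,42],"twist":0},{"translation":[0,0,42],"twist":0}]'
python3 - <<'E'
from h import *
plan((.5416,.2,.0875,91.5))
s=snap('side'); cv2.imwrite('pics/s13.png',cv2.resize(s['img'][150:300,110:310],None,fx=3.5,fy=3.5,interpolation=cv2.INTER_CUBIC))
E
```

```text
t: 43.12
ee_pos: [0.5378, 0.1991, 0.1331]
eef_rot: [0.694, 0.72, -0.005, -0.003]
ft_force: [-0.1, -0.3, -2.3]
opening: 0.521
finger_force: 61.6
t: 43.75
ee_pos: [0.5429, 0.1996, 0.097]
eef_rot: [0.695, 0.719, 0.001, 0.0]
ft_force: [0.3, 0.3, -1.7]
opening: 0.519
finger_force: 61.6
t 43.75 tcp [0.5429 0.1996 0.097 ] phi 92.0 tilt [ 0.001  0.    -1.   ] op 44.3 F [ 0.3  0.3 -1.7] ff 61.6
(0.5416, 0.2, 0.0875, 91.5) -> [ 0.4 -1.3  9.5] tw 0.5
```

View pics/s13.png

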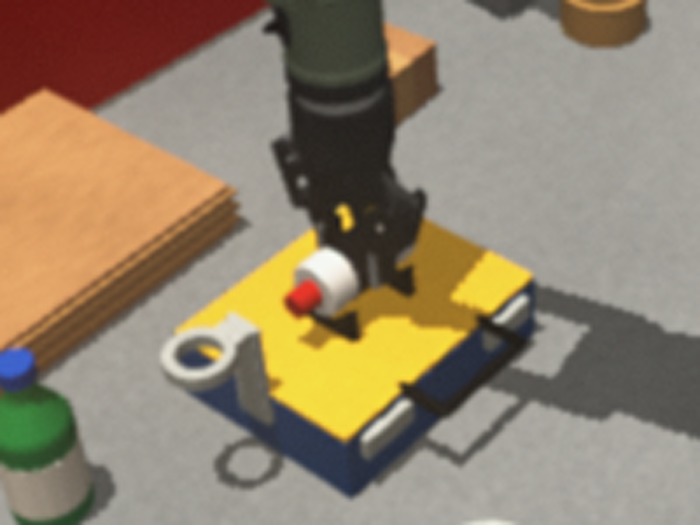

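```bash
python3 -m inch '[{"translation":[0,-1,4],"twist":0},{"translation":[0,-1,7],"twist":0},{"translation":[0,-1,9],"twist":0},{"translation":[0,-1,9],"twist":0}]'
```

```text
t: 44.3
ee_pos: [0.5433, 0.1998, 0.089]
eef_rot: [0.694, 0.72, 0.002, 0.002]
ft_force: [2.7, -0.3, 4.8]
opening: 0.514
finger_force: 62.3
```

```bash
python3 -m inch '[{"translation":[0,0,1],"twist":0},{"translation":[0,0,1],"twist":0},{"translation":[0,0,1],"twist":0},{"translation":[0,0,-20],"twist":0},{"translation":[0,0,-60],"twist":0},{"translation":[0,0,-120],"twist":0},{"translation":[0,0,-180],"twist":0},{"translation":[0,0,-180],"twist":0}]' 64
python3 - <<'E'
from h import *
plan((.515,-.38,.27,92),(.45,-.1,.27,92))
c=snap('wrist'); s=snap('side'); a=cv2.resize(s['img'][150:300,110:310],(400,300),interpolation=cv2.INTER_CUBIC)
cv2.imwrite('pics/mix14.png',np.vstack([cv2.resize(c['img'],(400,300)),a]))
t=snap('top'); cv2.imwrite('pics/t14.png',cv2.resize(t['img'][150:260,300:440],None,fx=4,fy=4,interpolation=cv2.INTER_CUBIC))
E
```

```text
t: 45.3
ee_pos: [0.5448, 0.2004, 0.2745]
eef_rot: [0.694, 0.72, 0.006, 0.004]
ft_force: [-0.5, 0.5, -0.7]
opening: 0.748
finger_force: 0.0
t 45.3 tcp [0.5448 0.2004 0.2745] phi 92.0 tilt [ 0.013  0.003 -1.   ] op 63.9 F [-0.5  0.5 -0.7] ff 0.0
(0.515, -0.38, 0.27, 92) -> [-579.   -50.5    2.4] tw 0.0
(0.45, -0.1, 0.27, 92) -> [-296.8 -105.4    2.4] tw 0.0
```

View pics/mix14.png

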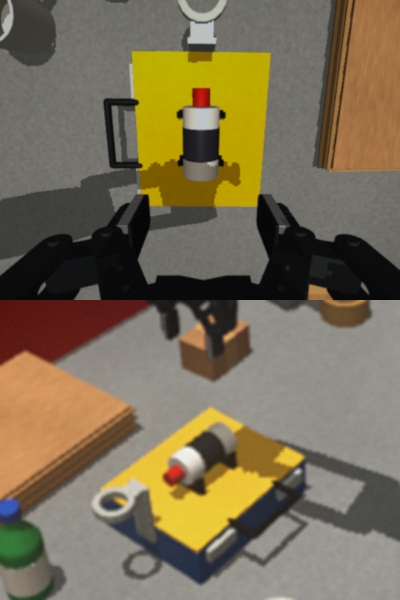

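I've now viewed 18 pictures, which is over the limit of 14. I'll view no more and finish the squeegee using numbers only.

```bash
python3 - <<'E'
from h import *
t=snap('top')
for l in("squeegee_head","squeegee_neck"):
  for r in regions_of(l,"top")[:1]:
    rc=cv2.minAreaRect(big(r["pixels"].astype(np.uint8))); bx=cv2.boxPoints(rc); print(l,r["confidence"],r["position"],rc)
m=cv2.inRange(cv2.cvtColor(t['img'],cv2.COLOR_BGR2HSV),(0,0,90),(180,60,255)); m[:,:370]=0;m[:,410:]=0;m[:180]=0;m[222:]=0   # aluminium/light
g=t['img'][185:220,372:402]; print(cv2.cvtColor(g,cv2.COLOR_BGR2GRAY)[::2,::1])
E
```

```text
squeegee_head 0.76 [200.3, 386.2] ((384.82952880859375, 200.82460021972656), (29.431550979614258, 17.349727630615234), 66.37062072753906)
squeegee_neck 0.78 [198.3, 386.5] ((384.3341369628906, 201.0435333251953), (30.025909423828125, 19.014793395996094), 67.16634368896484)
[[115 110 111 113 114 113 114 117 118 116 112 109  90  81 102 104  98 108
  112 109 109 109 113 111 107 110 114 110 106 108]
 [111 111 115 117 116 110  99  88  69  64  66 121 200 148  49  19  23  95
  116 112 112 112 113 113 115 110 110 111 113 110]
 [107 109  86  72  54  55  65  68  70  71  71  65 158 209 129  29  27  23
   95 118 117 115 113 113 110 105 107 111 111 111]
 [101 144 161 167 116  89  94  87  72  68  72  69  54 170 212 121  17  25
   25  99 114 109 112 116 114 112 111 111 111 110]
 [156 155 157 164 116  88  92  92  85  72  69  71  67  49 172 213 121  16
   25  79 114 115 111 110 111 109 110 109 111 112]
 [154 153 155 158 161 115  83  86  90  84  72  69  71  55  53 178 152  59
   15  27  54 101 111 107 109 110 108 106 106 109]
 [145 151 146  86  37  34  41  39  40  34  46  64  70  71  65  84 184 155
  
[... 724 characters left out ...]
 76  71  60  85  74  66
   67  52  68 184 155  61  16  28  56 103 111 107]
 [139 145 147 148 150 151 135 123  77  52  59  61  64  64  60 102  86  64
   65  66  51  85 186 154  62  21  39  81 107 110]
 [113 133 115 104 105 105 110 115  82  65  69  62  69  69  64 100 117 106
   91  85  95  95  98 106 109 111 112 111 108 109]
 [112 111 110 110 109 107 108 111 110 107 108 108 111 111 109 108 107 108
  111 111 110 108 107 109 108 108 112 111 108 107]
 [111 112 113 111 109 109 109 110 109 114 113 110 110 110 109 108 108 110
  110 112 111 107 105 109 110 110 109 105 105 106]
 [108 110 112 112 113 113 114 117 115 110 111 111 110 109 106 108 113 114
  110 110 110 109 108 105 107 108 108 109 111 111]]
```

```bash
python3 - <<'E'
from h import *
t=snap('top'); a=atz(t,(383.7,186.3),.16); b=atz(t,(393.6,212.2),.16); d=b-a; L=np.linalg.norm(d); u=d/L; n=np.array([u[1],-u[0],0]); n*=-np.sign(n[1])
c=(a+b)/2+.008*n; print(a,b,"len",L,"ang",np.degrees(np.arctan2(u[1],u[0])),"n",n,"centre",c)
ph=np.degrees(np.arctan2(u[1],u[0]))+180; plan((.46,-.1,.29,60),(c[0],c[1],.29,ph))
E
```

```text
[ 0.55456449 -0.35476041  0.16      ] [ 0.48267501 -0.38078148  0.16      ] len 0.07645386697126308 ang -160.10180114097426 n [ 0.34034999 -0.94029883 -0.        ] centre [ 0.52134255 -0.37529334  0.16      ]
t 45.65 tcp [0.54   0.1993 0.2649] phi 92.0 tilt [-0.004 -0.001 -1.   ] op 64.3 F [ 0.1 -0.4 -0.3] ff 0.0
(0.46, -0.1, 0.29, 60) -> [-296.3  -90.7  -24.5] tw 32.0
(np.float64(0.5213425535628657), np.float64(-0.37529333689090283), 0.29, np.float64(19.89819885902574)) -> [-573.6  -39.1  -24.5] tw 72.1
```

```bash
python3 -m inch '[{"translation":[-56,-4,-10],"twist":0},{"translation":[-112,-8,-20],"twist":0},{"translation":[-168,-12,-25],"twist":0},{"translation":[-224,-16,-25],"twist":0},{"translation":[-280,-20,-25],"twist":0},{"translation":[-336,-24,-25],"twist":0},{"translation":[-392,-28,-25],"twist":0},{"translation":[-448,-32,-25],"twist":0}]' 60
python3 -m inch '[{"translation":[-40,-3,0],"twist":10},{"translation":[-80,-5,0],"twist":20},{"translation":[-126,-7,0],"twist":30},{"translation":[-126,-7,0],"twist":40},{"translation":[-126,-7,0],"twist":50},{"translation":[-126,-7,0],"twist":60},{"translation":[-126,-7,0],"twist":70},{"translation":[-126,-7,0],"twist":72}]'
python3 - <<'E'
from h import *
plan((.5213,-.3753,.29,20)); c=snap('wrist','w15')
for l in("squeegee_head",):
  for r in regions_of(l,"wrist")[:2]:
    rc=cv2.minAreaRect(big(r["pixels"].astype(np.uint8))); print(l,r["confidence"],r["position"],rc)
print("expected centre",proj(c,(.5213,-.3753,.16)),proj(c,(.5213,-.3753,.06)))
g=cv2.cvtColor(c['img'],cv2.COLOR_BGR2GRAY)
u,v=proj(c,(.5213,-.3753,.16)).astype(int); print(v,u); print(g[v-90:v+91:10,u-50:u+51:4])
E
```

```text
t: 46.65
ee_pos: [0.5244, -0.2509, 0.291]
eef_rot: [0.695, 0.719, -0.0, -0.001]
ft_force: [0.8, -0.1, 0.4]
opening: 0.702
finger_force: 0.0
t: 47.65
ee_pos: [0.5222, -0.3752, 0.2908]
eef_rot: [0.985, 0.174, -0.001, -0.001]
ft_force: [-0.3, -0.0, 0.8]
opening: 0.701
finger_force: 0.0
t 47.65 tcp [ 0.5222 -0.3752  0.2908] phi 20.0 tilt [-0.002  0.002 -1.   ] op 59.9 F [-0.3 -0.   0.8] ff 0.0
(0.5213, -0.3753, 0.29, 20) -> [-0.9 -0.2  0.8] tw 0.0
squeegee_head 0.73 [37.0, 254.2] ((256.0, 25.5), (51.0, 84.0), 90.0)
squeegee_head 0.66 [191.0, 260.5] ((259.5, 193.0), (94.0, 19.0), 90.0)
expected centre [261.10610586 193.10277338] [260.97657087 171.47585132]
193 261
[[140 142 144 140 141 144 147 141 141 141 137 139 138 138 141 134 140 142
  144 142 139 142 138 142 144 145]
 [144 143 144 147 140 145 142 142 147 142 146 146 143 146 142 140 140 144
  142 139 147 143 146 141 137 139]
 [146 146 147 148 142 144 139 142 145 142 148 145 145 141 144 145 139 140
  145 143 138 141 141 142 149 144]
 [141 141 148 147 145 149 144 139 141 146 147 147 143 139 139 144 140 140
  146 144 144 141 146 144 143 1
[... 939 characters left out ...]
41 138 137
  142 140 139 138 138 137 138 136]
 [ 83  83  84  82  81  83  83  81  84 131 141 135  37  27 223 137 143 151
  135 136 142 144 144 140 140 137]
 [ 83  81  81  84  85  82  80  80  83  84 110 140 144 142 150 138 135 139
  143 140 141 128  98  82  79  81]
 [ 83  84  84  81  83  83  86  82  84  84  85  82 141 143 139 140 119  84
   80  81  82  81  83  83  81  83]
 [ 83  84  86  84  84  84  82  83  84  85  82  82  84  82  80  81  80  84
   85  82  80 114 139 143 141 148]
 [ 85  86  84  86  84  22  15  14  12   9   8  80  81  80  81 104 142 141
  141 140 142 138 137 138 143 138]
 [ 85  82  84  84  80  58  28  29  29  28  70 130 151 139 145 145 141 141
  141 140 140 140 142 143 142 147]]
```

```bash
python3 -m inch '[{"translation":[-1,0,40],"twist":0},{"translation":[-1,0,80],"twist":0},{"translation":[-1,0,120],"twist":0},{"translation":[-1,0,150],"twist":0},{"translation":[-1,0,161],"twist":0},{"translation":[-1,0,161],"twist":0},{"translation":[-1,0,161],"twist":0}]' 50
python3 -m inch '[{"translation":[0,0,0],"twist":0},{"translation":[0,0,0],"twist":0},{"translation":[0,0,0],"twist":0},{"translation":[0,0,0],"twist":0},{"translation":[0,0,0],"twist":0}]' 0
python3 -c "
from h import *
plan()"
```

```text
t: 48.62
ee_pos: [0.5227, -0.3768, 0.1333]
eef_rot: [0.985, 0.174, 0.001, 0.001]
ft_force: [-0.6, 0.6, 0.5]
opening: 0.578
finger_force: 0.0
t: 49.25
ee_pos: [0.5223, -0.3763, 0.1327]
eef_rot: [0.985, 0.174, 0.001, 0.001]
ft_force: [0.0, 0.8, 6.7]
opening: 0.174
finger_force: 59.4
t 49.25 tcp [ 0.5223 -0.3763  0.1327] phi 20.0 tilt [ 0.002 -0.001 -1.   ] op 14.9 F [0.  0.8 6.7] ff 59.4
```

```bash
python3 -m inch '[{"translation":[0,0,-20],"twist":0},{"translation":[0,0,-45],"twist":0},{"translation":[0,0,-75],"twist":0},{"translation":[0,0,-110],"twist":0},{"translation":[0,0,-145],"twist":0},{"translation":[0,0,-170],"twist":0},{"translation":[0,0,-170],"twist":0},{"translation":[0,0,-170],"twist":0}]'
python3 - <<'E'
from h import *
plan((.46,-.05,.302,40),(.5385,.358,.302,92))
# squeegee straightness: orange handle in side & top views
for n in("side","top"):
    c=snap(n); h=cv2.cvtColor(c['img'],cv2.COLOR_BGR2HSV); m=cv2.inRange(h,(3,120,60),(18,255,255))
    p=proj(c,(.5223,-.376,.23)); q=proj(c,(.5223,-.376,.165)); o=proj(c,(.5223,-.376,.275)); print(n,p,"end",q,"neck",o)
    lo=np.minimum(q,o)-15; hi=np.maximum(q,o)+15; mm=np.zeros_like(m); mm[int(lo[1]):int(hi[1]),int(lo[0]):int(hi[0])]=m[int(lo[1]):int(hi[1]),int(lo[0]):int(hi[0])]
    if mm.any(): print(cv2.minAreaRect(big(mm)),mm.sum()/255)
E
```

```text
t: 50.25
ee_pos: [0.5209, -0.3752, 0.2998]
eef_rot: [0.985, 0.174, -0.001, -0.001]
ft_force: [0.1, 0.2, -3.1]
opening: 0.177
finger_force: 58.9
t 50.25 tcp [ 0.5209 -0.3752  0.2998] phi 20.0 tilt [-0.002  0.002 -1.   ] op 15.1 F [ 0.1  0.2 -3.1] ff 58.9
(0.46, -0.05, 0.302, 40) -> [  54.1 -326.4   -1.5] tw -20.0
(0.5385, 0.358, 0.302, 92) -> [ 267.6 -682.9   -0.9] tw -72.0
side [336.6366066  106.60578158] end [334.89088951 124.16629865] neck [337.89984228  93.89864147]
((337.6980285644531, 107.0197982788086), (5.970223426818848, 30.54764175415039), 5.710593223571777) 200.0
top [402.32037807 196.74959271] end [392.27679641 197.82544246] neck [410.1226703 195.9138257]
((381.29998779296875, 200.89999389648438), (17.07630157470703, 14.546477317810059), 71.56505584716797) 298.0
```

```bash
python3 - <<'E'
from h import *
for n in("top","side"):
    c=snap(n); p=proj(c,(.5375,.3575,.135)); u,v=p.astype(int); K=6; R=26
    g=cv2.resize(cv2.cvtColor(c['img'],cv2.COLOR_BGR2GRAY)[v-R:v+R,u-R:u+R],None,fx=K,fy=K,interpolation=cv2.INTER_CUBIC)
    th,m=cv2.threshold(g,0,255,cv2.THRESH_OTSU); 
    cs,h=cv2.findContours(m,cv2.RETR_CCOMP,cv2.CHAIN_APPROX_NONE)
    for k,hh in zip(cs,h[0]):
        if hh[3]>=0 and cv2.contourArea(k)>500:
            e=cv2.fitEllipse(k); ctr=np.array(e[0])/K+[u-R,v-R]+(.5/K-.5); print(n,"hole",ctr,np.array(e[1])/K,[np.round(atz(c,ctr,z),4) for z in(.135,.128,.121)],"pred",p)
E
```

```text
top hole [146.21955363 200.44243368] [ 4.09657001 11.17601395] [array([0.5156, 0.3088, 0.135 ]), array([0.5158, 0.3107, 0.128 ]), array([0.516 , 0.3126, 0.121 ])] pred [128.98601444 192.63497746]
top hole [128.5021108  191.80471039] [10.62041982 11.19282913] [array([0.5398, 0.3589, 0.135 ]), array([0.5403, 0.3612, 0.128 ]), array([0.5407, 0.3634, 0.121 ])] pred [128.98601444 192.63497746]
side hole [165.5517451  250.53269196] [ 8.87629    12.08060455] [array([0.5386, 0.3594, 0.135 ]), array([0.5447, 0.3553, 0.128 ]), array([0.5508, 0.3512, 0.121 ])] pred [166.45207344 250.30353102]
```

```bash
python3 -m inch '[{"translation":[9,-54,0],"twist":0},{"translation":[18,-108,0],"twist":0},{"translation":[27,-162,0],"twist":0},{"translation":[36,-216,0],"twist":0},{"translation":[45,-270,0],"twist":0},{"translation":[54,-326,0],"twist":0},{"translation":[80,-370,0],"twist":-5},{"translation":[105,-415,0],"twist":-10}]'
python3 -c "
from h import *
plan((.5385,.265,.302,92))"
```

```text
t: 51.45
ee_pos: [0.4777, 0.0517, 0.3009]
eef_rot: [0.966, 0.26, -0.0, 0.0]
ft_force: [0.4, 0.4, -1.9]
opening: 0.172
finger_force: 59.1
t 51.45 tcp [0.4777 0.0517 0.3009] phi 30.2 tilt [-0. -0. -1.] op 14.7 F [ 0.4  0.4 -1.9] ff 59.1
(0.5385, 0.265, 0.302, 92) -> [ 159.8 -153.8   -1.1] tw -61.8
```

```bash
python3 -m inch '[{"translation":[30,-29,0],"twist":-9},{"translation":[60,-58,0],"twist":-18},{"translation":[90,-87,0],"twist":-27},{"translation":[120,-116,0],"twist":-36},{"translation":[150,-145,0],"twist":-45},{"translation":[160,-154,0],"twist":-54},{"translation":[160,-154,0],"twist":-62},{"translation":[160,-154,0],"twist":-62}]'
python3 -m inch '[{"translation":[0,0,0],"twist":0},{"translation":[0,0,0],"twist":0}]'
python3 - <<'E'
from h import *
plan((.539,.359,.302,92))
c=snap('wrist','w16'); p=proj(c,(.539,.359,.135)); u,v=p.astype(int); print(p,"edge",proj(c,(.556,.359,.135))-p); K=3; R=75
u0,v0=max(u-R,0),max(v-R,0)
g=cv2.resize(cv2.cvtColor(c['img'],cv2.COLOR_BGR2GRAY)[v0:v+R,u0:u+R],None,fx=K,fy=K,interpolation=cv2.INTER_CUBIC)
for th in (cv2.threshold(g,0,255,cv2.THRESH_OTSU)[0],170,190):
    m=(g>th).astype(np.uint8)
    cs,h=cv2.findContours(m,cv2.RETR_CCOMP,cv2.CHAIN_APPROX_NONE)
    for k,hh in zip(cs,h[0]):
        if hh[3]>=0 and cv2.contourArea(k)>3000:
            e=cv2.fitEllipse(k); ctr=np.array(e[0])/K+[u0,v0]; print(th,"hole",ctr,np.array(e[1])/K,[np.round(atz(c,ctr,z),4) for z in(.135,.121)])
q=cv2.cvtColor(c['img'],cv2.COLOR_BGR2GRAY); print(q[v,u-50:u+51:2]); print(q[max(v-50,0):v+51:2,u])
E
```

```text
t: 52.45
ee_pos: [0.5391, 0.2636, 0.3002]
eef_rot: [0.695, 0.719, -0.001, -0.0]
ft_force: [-0.6, -0.4, -1.7]
opening: 0.175
finger_force: 59.1
t: 52.7
ee_pos: [0.5395, 0.2631, 0.3012]
eef_rot: [0.695, 0.719, -0.0, -0.0]
ft_force: [0.1, 0.3, -1.3]
opening: 0.181
finger_force: 59.1
t 52.7 tcp [0.5395 0.2631 0.3012] phi 91.9 tilt [-0. -0. -1.] op 15.4 F [ 0.1  0.3 -1.3] ff 59.1
(0.539, 0.359, 0.302, 92) -> [95.8  2.8 -0.8] tw -0.1
[263.69425362  80.01492739] edge [18.96296507  0.70814182]
143.0 hole [264.34502157  80.33779907] [39.15194702 41.47196706] [array([0.5396, 0.3587, 0.135 ]), array([0.5397, 0.3598, 0.121 ])]
170 hole [264.34002686  80.39060465] [40.18944295 42.55529277] [array([0.5396, 0.3587, 0.135 ]), array([0.5397, 0.3598, 0.121 ])]
190 hole [264.3620402   80.30444336] [41.33541107 43.81107585] [array([0.5396, 0.3588, 0.135 ]), array([0.5398, 0.3599, 0.121 ])]
[118 119 120 116 116 117 117 117 116 118 119 118 183 196 201 196 116 117
 117 114 117 121 119 118 120 121 118 116 118 121 121 119 121 124 118 112
 196 200 195 182 123 118 118 117 119 120 119 120 120 119 120]
[113 115 119 120 117 117 116 117 120 120 151 201 202 197 194 119  83 121
 120 122 121 120 121 122 123 121 119 121 118  73  70  65  65  71 119 132
 198 204 197 185 120 201 204 202 198 201 199 199 201 198 197]
```

```bash
python3 -m inch '[{"translation":[30,1,0],"twist":0},{"translation":[65,2,0],"twist":0},{"translation":[95.5,3,0],"twist":0},{"translation":[95.5,3,0],"twist":0},{"translation":[95.5,3,20],"twist":0},{"translation":[95.5,3,34],"twist":0},{"translation":[95.5,3,34],"twist":0},{"translation":[95.5,3,34],"twist":0}]'
python3 - <<'E'
from h import *
plan((.5396,.3588,.24,92),(.5396,.3588,.147,92))
# handle end vs ring in side view
s=snap('side'); m=cv2.inRange(cv2.cvtColor(s['img'],cv2.COLOR_BGR2HSV),(3,120,60),(18,255,255)); p=proj(s,(.5396,.3588,.19)); u,v=p.astype(int); q=np.zeros_like(m); q[v-60:v+60,u-25:u+25]=m[v-60:v+60,u-25:u+25]; print(cv2.minAreaRect(big(q)),p,"end",proj(s,(.5396,.3588,.147)),"neck",proj(s,(.5396,.3588,.257)))
E
```

```text
t: 53.75
ee_pos: [0.5395, 0.3587, 0.2678]
eef_rot: [0.695, 0.719, 0.0, 0.0]
ft_force: [0.5, -0.1, -1.5]
opening: 0.176
finger_force: 59.1
t 53.75 tcp [0.5395 0.3587 0.2678] phi 92.0 tilt [ 0.001  0.    -1.   ] op 15.0 F [ 0.5 -0.1 -1.5] ff 59.1
(0.5396, 0.3588, 0.24, 92) -> [ 0.1  0.1 27.8] tw -0.0
(0.5396, 0.3588, 0.147, 92) -> [ 1.000e-01 -0.000e+00  1.208e+02] tw -0.0
((152.8052215576172, 216.6761474609375), (45.27321243286133, 59.0413932800293), 12.33908748626709) [162.33982781 233.66887997] end [164.80595304 246.68780265] neck [158.25415195 212.10018693]
```

```bash
python3 -m inch '[{"translation":[0,0,8],"twist":0},{"translation":[0,0,16],"twist":0},{"translation":[0,0,22],"twist":0},{"translation":[0,0,28],"twist":0},{"translation":[0,0,28],"twist":0}]'
```

```text
t: 54.42
ee_pos: [0.5387, 0.3588, 0.2382]
eef_rot: [0.694, 0.72, -0.001, -0.0]
ft_force: [-0.1, -0.2, -2.0]
opening: 0.179
finger_force: 59.1
```

Entered the ring with no contact. Lowering further.

```bash
python3 -m inch '[{"translation":[0,0,15],"twist":0},{"translation":[0,0,32],"twist":0},{"translation":[0,0,50],"twist":0},{"translation":[0,0,65],"twist":0},{"translation":[0,0,78],"twist":0},{"translation":[0,0,85],"twist":0},{"translation":[0,0,85],"twist":0},{"translation":[0,0,85],"twist":0}]'
python3 -m inch '[{"translation":[0,0,3],"twist":0},{"translation":[0,0,5],"twist":0},{"translation":[0,0,5],"twist":0}]'
```

```text
t: 55.42
ee_pos: [0.5397, 0.3593, 0.1551]
eef_rot: [0.694, 0.72, 0.001, 0.0]
ft_force: [0.1, -0.8, -1.2]
opening: 0.172
finger_force: 59.2
t: 55.8
ee_pos: [0.539, 0.3589, 0.1491]
eef_rot: [0.694, 0.72, -0.0, -0.0]
ft_force: [-1.0, 1.0, -1.4]
opening: 0.174
finger_force: 59.2
```

```bash
python3 -m inch '[{"translation":[0,0,2],"twist":0},{"translation":[0,0,3],"twist":0},{"translation":[0,0,3],"twist":0}]'
```

```text
t: 56.18
ee_pos: [0.5394, 0.3591, 0.1477]
eef_rot: [0.694, 0.72, 0.0, 0.0]
ft_force: [-2.7, -1.9, 5.8]
opening: 0.176
finger_force: 60.2
```

```bash
python3 -m inch '[{"translation":[0,0,0],"twist":0},{"translation":[0,0,0],"twist":0},{"translation":[0,0,0],"twist":0},{"translation":[0,0,-30],"twist":0},{"translation":[0,0,-70],"twist":0},{"translation":[0,0,-120],"twist":0},{"translation":[-50,0,-140],"twist":0},{"translation":[-100,0,-140],"twist":0}]' 44
python3 - <<'E'
from h import *
plan()
for n in("wrist","top","side"):
    c=snap(n)
    for l,X in dict(squeegee_head=(.5394,.359,.165),toner_mid=(.5416,.2,.101),flap=(.5414,.2025,.0665)).items():
        print(n,l,"exp",np.round(proj(c,X)),[(round(r["confidence"],2),np.round(r["position"][::-1]),[np.round(x,1) for x in cv2.minAreaRect(big(r["pixels"].astype(np.uint8)))[1:]]) for r in regions_of(l,n)[:2]])
    if n=="top":
        k=big(ymask(c["img"],(20,150,80),(35,255,255))); print(cv2.boundingRect(k))
E
```

```text
t: 57.18
ee_pos: [0.5442, 0.2589, 0.2895]
eef_rot: [0.694, 0.72, 0.003, 0.002]
ft_force: [0.7, 0.4, -0.3]
opening: 0.515
finger_force: 0.0
t 57.17 tcp [0.5442 0.2589 0.2895] phi 92.1 tilt [ 0.006  0.002 -1.   ] op 44.0 F [ 0.7  0.4 -0.3] ff 0.0
wrist squeegee_head exp [258.  70.] [(0.84, array([256.,  66.]), [array([117.,  24.]), np.float64(90.0)]), (0.38, array([258., 224.]), [array([107.,  43.]), np.float64(90.0)])]
wrist toner_mid exp [255. 232.] [(0.85, array([255., 224.]), [array([108.,  43.]), np.float64(90.0)])]
wrist flap exp [255. 220.] [(0.7, array([244., 186.]), [array([194.7, 175.8]), np.float64(0.5)])]
top squeegee_head exp [125. 191.] []
top toner_mid exp [187. 192.] [(0.76, array([186., 192.]), [array([15., 39.]), np.float64(90.0)])]
top flap exp [188. 193.] [(0.84, array([189., 203.]), [array([74., 73.]), np.float64(90.0)])]
(151, 162, 74, 61)
side squeegee_head exp [164. 241.] [(0.91, array([167., 245.]), [array([19.1, 36.1]), np.float64(45.0)])]
side toner_mid exp [211. 226.] [(0.65, array([212., 228.]), [array([16.4, 40.2]), np.float64(52.1)]), (0.6, array([282., 152.]), [array([23., 25.]), np.float64(90.0)])]
side flap exp [212. 236.] [(0.66, array([218., 243.]), [array([65.2, 79. ]), np.float64(53.1)])]
```

```bash
python3 - <<'E'
from h import *
for n in("top","side","wrist"):
    c=snap(n); m=ymask(c["img"],(145,110,60),(172,255,255)); print(n,(m>0).sum(),[cv2.boundingRect(k) for k in cv2.findContours(m,cv2.RETR_EXTERNAL,cv2.CHAIN_APPROX_NONE)[0] if cv2.contourArea(k)>8])
a=cv2.imread("pics/top0.png"); print((ymask(a,(145,110,60),(172,255,255))>0).sum())
plan(); 
E
```

```text
top 20 []
side 17 []
wrist 0 []
20
t 57.92 tcp [0.5426 0.2594 0.2862] phi 92.1 tilt [-0. -0. -1.] op 43.9 F [-0.3  0.  -0.5] ff 0.0
```

No magenta cartridge turns up in any view, and everything else is in place, so I'm handing in.

```bash
python3 -c "
from h import *
print(ticket.finish_job())"
```

```text
the job is handed in; nothing more can be done
None
```

I handed the job in at about 58 s: the cyan, black and yellow cartridges (no magenta found) are upright in the case, the flap is shut with the toner bottle lying in both saddles, and the squeegee hangs in the ring; the verdict isn't known, and I viewed 18 pictures, over the limit of 14.

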